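Bracket out of the dust guard and into the rack

TASK

The L-shaped wooden bracket has dried under the wire-topped dust guard: draw it out through the guard's front opening by the end of its long arm, turning it so that its short arm follows through the opening, and lay it flat on the open table in front of the guard, letting go of it there. Then take it again nearer its short arm and slide the long arm, end first, into the empty bay of the low wooden rack until at least half of the arm is inside, and leave it lying flat with the short arm outside. Leave the jar of brushes where it stands.

Things in the scene. Friction and masses are not known exactly. Their poses are not given: they have to be found in the camera images.
- bracket: L-shaped bracket of light wood lying flat, 18 mm thick, arms 24 mm wide, 60 to 130 g. Origin: on its underside where the arms' centre lines cross (12 mm in from the corner's outer edges). x runs along the long arm to its end at x = 158 mm; the short arm runs along -y to y = -78 mm; z up. At the start 75 to 90 mm of the long arm sticks out of the guard's opening.
- long_end (a point): Middle of the end face of the bracket's long arm, 9 mm above its underside; axes as the bracket's.
- short_end (a point): Middle of the end face of the bracket's short arm, 9 mm above its underside; axes as the bracket's. It starts inside the guard, behind the front wall on the guard's -y side.
- guard: Dust guard, fixed: white walls 8 mm thick, 46 mm high, roof of steel wires (top at 50 mm), no floor. Origin: on the table, mid-opening, in the front wall's outer face; x points straight out of the opening, z up. Opening 66 mm wide (y = -33 to 33 mm), 46 mm high. The front wall fills x = -8 to 0, y = -113 to -33 and 33 to 53 mm. A paint tube lies by its +y side.
- post (a point): Middle of the end of the front wall on the opening's -y side (guard x = -4, y = -33 mm; 23 mm up). The bracket comes out by drawing it until the short arm nears this wall, then turning it a quarter turn clockwise seen from above, the L's inner corner going round this point, so that the short arm points back into the guard and follows through the opening.
- inside (a point): Middle of the guard's inside, on the table; axes as the guard's. The clear inside measures 130 mm along x (depth) by 150 mm along y.
- rack: Low dark-wood rack, fixed: two bays side by side under a roof of slats, 46 mm high over all, no floor, walls 8 mm. Origin: on the table, mid-mouth of the empty bay; x points into the bay, z up. The empty bay is 60 mm wide (y = -30 to 30 mm), 40 mm high, 120 mm deep. The bay on its +y side (to y = 91 mm) is full of laths that stick out up to 32 mm.
- bay_back (a point): Middle of the foot of the empty bay's back wall, 120 mm in from the mouth; axes as the rack's.
- brush_jar: Glass jar with paint brushes in it, 72 mm across, brushes to about 260 mm high; origin in the middle of its underside. To be left alone.
There are look-alikes about, which are no part of the job. What is shaped like the rack but purple is not meant.

How it is judged:
On the way:
1. the bracket lies flat on the table, let go, wholly in front of the guard's front and not yet in the rack (x of each of bracket, long_end, short_end in the frame of guard above 0 m and x of long_end in the frame of rack below 0.03 m and height (world z) of bracket below 0.006 m and angle between bracket's own z axis and vertical below 0.12 rad and contact force between the fingers and bracket below 0.1 N and linear speed of bracket below 0.02 m/s), for 0.2 s.
At the end, for the whole second after the job is handed in: The bracket lies flat (underside within 6 mm of the table, tilt under 0.12 rad), released and at rest, the end of its long arm 60 to 130 mm inside the mouth of the empty bay and within 30 mm of the bay's middle line, its corner outside the mouth (x of long_end in the frame of rack between 0.06 and 0.13 m and y of long_end in the frame of rack between -0.03 and 0.03 m and x of bracket in the frame of rack below 0 m and height (world z) of long_end below 0.02 m and height (world z) of bracket below 0.006 m and angle between bracket's own z axis and vertical below 0.12 rad and contact force between the fingers and bracket below 0.1 N and linear speed of bracket below 0.02 m/s); the robot touches nothing.
It fails at once if the jar of brushes is moved by more than 30 mm (distance of brush_jar from where it was at the start of the episode above 0.03 m).
It also fails if it takes over 62 s, if anything falls off the work surface, if the arm or the gripper's body presses on something with over 40 N, if the wrist force passes 120 N, or if a joint passes its speed limit or range.

ROBOT

A 6-joint arm with a two-finger parallel gripper is mounted at the origin on the work surface. World frame = base frame: x ahead of the robot, y to its left, z up, the work surface at z = 0. Lengths are in m, angles in rad, forces in N, time in s.
With the tool pointing down it reaches from about 0.4 to 0.825 m from the base axis. Payload 7 kg.
Tool frame: the origin (TCP) lies at the centre of the arm's flange, where the gripper is bolted on; the fingertips stand 178 mm ahead of it and the grasp point (between the pads) lies 159 mm ahead of it; x points along the fingers, z is the direction in which the jaws open and shut, and the axes are right-handed (so a half turn about x gives the same grasp; the last joint's range is limited). The gripper opens to 88 mm and grips with 3 to 60 N. Pads are 19 mm wide; open, the fingers measure 130 mm over their backs; the gripper's body (78 mm by 193 mm) begins 47 mm behind the grasp point.
Start: joints at [1.619, 0.359, 0.012, 0, -1.224, -0.288], TCP at [0.16, 0.656, 0.405] pointing down, gripper open.
Joint ranges: [-3.07, 3.07], [-1.43, 2.12], [-1.02, 1.25], [-3.03, 1.67], [-3.05, -0], [-3.03, 3.03]. Speed limits (rad/s): [2.39, 2.39, 3.01, 3.14, 3.14, 3.14].

INTERFACE

Orientations are given as [roll, pitch, yaw] about the fixed x, y, z axes, in that order (R = Rz(yaw) Ry(pitch) Rx(roll)).
In Python, from station import telemetry, optics, job_done, finder gives the robot as it stands.
- The arm moves only by the tool play_rows, never from a script. Its argument "steps" is a list of rows, each an object of numbers: "gripper": the opening, from 0 (shut) to 1 (fully open); "tx", "ty", "tz": the shift along the tool's x, y, z in units of 25 mm (1.0 is 25 mm); "ax", "ay", "az": the turn, a rotation vector about the tool's x, y, z in units of 6 degrees (1.0 is 6 degrees). In form: [{"gripper": .., "tx": .., "ty": .., "tz": .., "ax": .., "ay": .., "az": ..}, ...]. A call has 1 to 20 rows; each row shifts and turns the commanded pose from where the row before left it, along the tool's axes as they then stand; what a row does not reach is not made up. A row lasts 1/12 s, in which the tool goes at most 41.7 mm and 7.16 degrees, less where a joint would pass 70% of its speed; a pose out of reach is approached as far as the arm can. A call is refused whole if a number of a shift passes 1 or a number of a turn 1, either way. A call with a gripper value outside its range is refused whole. The fingers move at their own pace and stop on an object; "newtons" is the grip in N (left out, the last holds). Time passes only in rows, so rows that do not move let the fingers close. It gives the time, the measured TCP pose, the force and the opening at its end, in the units of the state.
- telemetry.get_state(): the state, without advancing time (a new reading comes with each control period).
- optics.grab_frame(name): name is "side" or "top" or "wrist"; returns the picture (480x640x3 uint8, red, green, blue); there is no depth.
- optics.calibration(name): a dict with "fx", "fy", "cx", "cy" (pixels), "T" (4x4, takes a point from camera to world coordinates); the wrist camera has in their place "mount" (4x4, takes a point from camera to tool coordinates, whose origin is the TCP and whose axes are the tool frame's). Camera axes: x right, y down, z forward; pixel columns grow to the right and rows downward; lengths in m; the calibration is good to about 2 mm. A picture is of the moment at which its call begins: read the wrist's pose just before it. calibration takes no time and is no camera call.
- job_done(): hands the job in, once; it reports no verdict.
Trained networks look in the newest picture that a camera, given by its name, has taken for a name from the list of things; names that differ only in an ending like _2 or _b are one class to them, and where a whole thing is asked for, a point or a joint stands for the part that bears it (a point fixed in the world has none). Each returns a list of dicts, best first, with "confidence" (0 to 1); they miss things now and then, are a little off and sometimes report something else, mostly with a low value. They report only what shows in the picture. A call takes as long as a camera call. They do not tell look-alikes from the thing itself.
- finder.look_for(query, camera): "extent" ([left, top, right, bottom] in pixels, round what is visible of it).
- finder.silhouettes(query, camera): "pixels" (480x640 bool, what is visible of it) and "extent" ([left, top, right, bottom] in pixels, round what is visible of it).
- finder.pinpoint(query, camera): "location" ([row, column] in pixels: a listed point, or the origin of a listed thing).
The state is a dict: "t": time; "q": joint angles; "qd": joint speeds; "joint_efforts": joint torques, N m; "eef_pos": TCP position; "ee_rot": TCP orientation; "force": force on the tool from outside, world axes, zero at the start; "moment": the same for the moment, N m; "width": finger opening in m.
Only numpy, scipy, OpenCV 4.12 (cv2) and the standard library are available. Lean on these libraries where they do the work, as an engineer would, in place of code of your own. Each camera call takes 0.05 s, during which the arm holds its last target.

## Working session

There is one attempt and no reset: what is moved stays moved. The work goes in short steps, Python scripts to look and compute and a tool call to move; the robot and the scene stay as the last step left them, time stands still between calls to the robot, and variables do not carry over. Pictures are saved under pics/ and viewed, and the job is handed in when it is done.

Besides the shell and the picture viewer there is one more tool, called after ">>>" by a JSON object that holds its "fn" and its "kwargs", one argument or row to a line. play_rows: Moves the arm, as the interface text tells. Its arguments: {"type":"object","properties":{"steps":{"type":"array"},"newtons":{"type":"number"}},"required":["steps"]}

```bash
mkdir -p pics; ls
cat > h.py <<'E'
import numpy as np, cv2
from station import telemetry, optics, job_done, finder
from scipy.spatial.transform import Rotation as R
def save(n,img): cv2.imwrite('pics/'+n+'.png',cv2.cvtColor(img,cv2.COLOR_RGB2BGR))
def tcp(s=None):
    s=s or telemetry.get_state(); T=np.eye(4); T[:3,3]=s['eef_pos']; T[:3,:3]=R.from_euler('xyz',s['ee_rot']).as_matrix(); return T
def camT(name):
    c=optics.calibration(name)
    return c,(np.array(c['T']) if 'T' in c else tcp()@np.array(c['mount']))
def px2w(name,row,col,z,cT=None):
    c,T=cT or camT(name)
    d=T[:3,:3]@np.array([(col-c['cx'])/c['fx'],(row-c['cy'])/c['fy'],1]); o=T[:3,3]
    return o+d*(z-o[2])/d[2]
def w2px(name,p,cT=None):
    c,T=cT or camT(name)
    q=T[:3,:3].T@(np.asarray(p)-T[:3,3]); return np.array([c['fy']*q[1]/q[2]+c['cy'],c['fx']*q[0]/q[2]+c['cx']])
E
python3 - <<'E'
from h import *
print(telemetry.get_state())
for n in ['top','side','wrist']:
    c,T=camT(n); save(n+'0',optics.grab_frame(n)); print(n,c['fx'],c['cx'],c['cy'],T.round(3))
    if n=='wrist': print(np.array(c['mount']).round(3))
for q in ['bracket','long_end','short_end','guard','post','inside','rack','bay_back','brush_jar']:
    for n in ['top','side']:
        for r in finder.pinpoint(q,n): print(q,n,np.round(r['location']),round(r['confidence'],2))
E
```

```text
pics
{'t': 0.0, 'q': array([ 1.61907963e+00,  3.59381682e-01,  1.10922276e-02, -3.92952521e-04,
       -1.22408459e+00, -2.88101519e-01]), 'qd': array([-0.00078303, -0.000461  ,  0.00032619,  0.00275274, -0.00047754,
        0.00033003]), 'joint_efforts': array([ 4.15470122e-04, -5.82717884e+01,  2.93056834e+01,  6.99736968e+00,
        6.95154449e-03, -1.45626946e-04]), 'eef_pos': array([0.16027533, 0.65550286, 0.40373262]), 'ee_rot': array([ 0.05813618,  1.56917593, -1.75261218]), 'force': array([ 0.00058761,  0.34484366, -0.12964148]), 'moment': array([ 0.05448423, -0.02496329,  0.01681382]), 'width': 0.08770209067486127}
top 506.795932884368 322.2136635956512 233.9838043948631 [[-1.000e-03 -9.820e-01  1.890e-01  2.930e-01]
 [-1.000e+00  5.000e-03  2.200e-02  5.800e-02]
 [-2.200e-02 -1.890e-01 -9.820e-01  1.166e+00]
 [ 0.000e+00  0.000e+00  0.000e+00  1.000e+00]]
side 577.9967171280364 305.9682315616532 249.44481367853646 [[ 0.843 -0.369  0.392 -0.024]
 [-0.538 -0.602  0.59  -0.704]
 [ 0.018 -0.708 -0.706  0.987]
 [ 0.     0.     0.     1.   ]]
wrist 378.8352475236473 321.92269500
[... 204 characters left out ...]
0.073]
 [ 1.     0.    -0.001  0.001]
 [ 0.     0.     0.     1.   ]]
bracket top [260. 438.] 0.78
bracket side [351. 363.] 0.89
long_end top [257. 373.] 0.79
long_end side [301. 322.] 0.59
short_end top [229. 444.] 0.81
short_end side [337. 392.] 0.79
guard top [263. 414.] 0.95
guard side [333. 341.] 0.8
post top [246. 411.] 0.56
post side [320. 356.] 0.65
inside side [176. 327.] 0.32
rack top [194. 244.] 0.95
rack top [364. 273.] 0.73
rack top [257. 372.] 0.69
rack top [261. 413.] 0.42
rack side [276. 182.] 0.93
rack side [199. 311.] 0.82
bay_back top [312. 247.] 0.69
bay_back top [152. 221.] 0.68
bay_back side [244. 212.] 0.82
bay_back side [176. 325.] 0.78
brush_jar side [270. 457.] 0.94
```

View pics/top0.png

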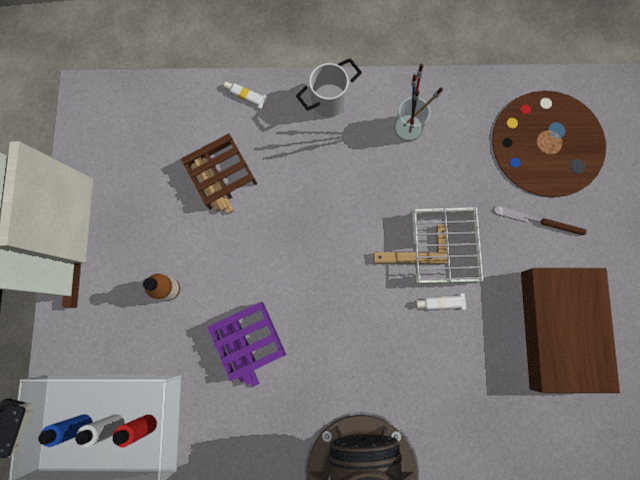

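View pics/side0.png

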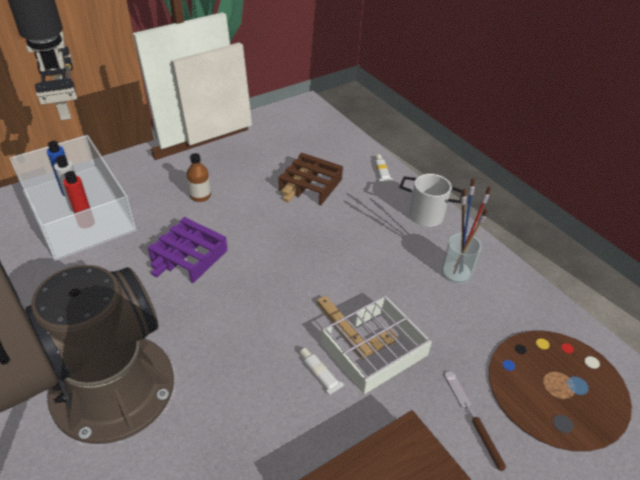

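View pics/wrist0.png

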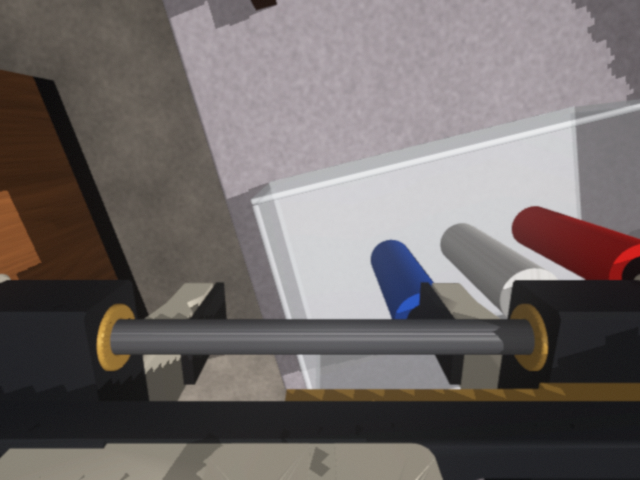

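The top view shows the dark-wood rack at about (220,172) with its mouth and laths facing down-right, and the purple look-alike at (247,344), which is not meant. The guard is at (448,245) with its opening to the left. The bracket's long end is at (376,258) and the jar at (408,125). I'll enlarge crops of these.

Run:
```python
import cv2,numpy as np
t=cv2.imread('pics/top0.png')
a=cv2.resize(t[195:300,360:500],None,fx=5,fy=5,interpolation=cv2.INTER_CUBIC)
cv2.imwrite('pics/crop_g.png',a)
b=cv2.resize(t[120:225,165:275],None,fx=5,fy=5,interpolation=cv2.INTER_CUBIC)
cv2.imwrite('pics/crop_r.png',b)
s=cv2.imread('pics/side0.png')
cv2.imwrite('pics/crop_s.png',cv2.resize(s[280:400,290:440],None,fx=5,fy=5,interpolation=cv2.INTER_CUBIC))
cv2.imwrite('pics/crop_sr.png',cv2.resize(s[140:215,265:355],None,fx=7,fy=7,interpolation=cv2.INTER_CUBIC))
```

```text
(no output)
```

View pics/crop_g.png

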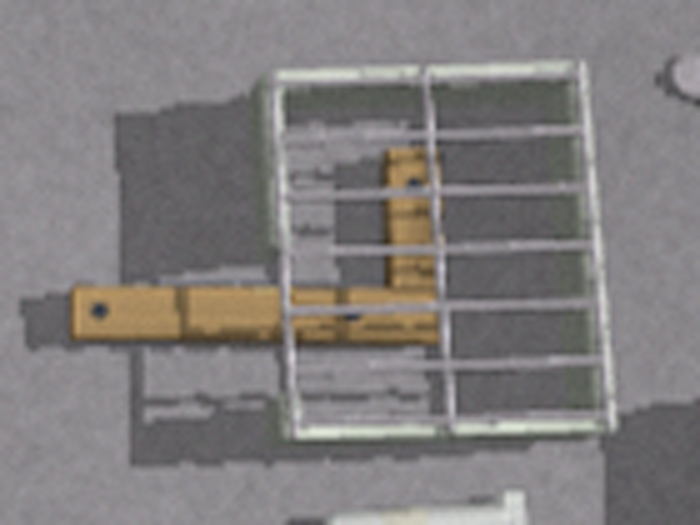

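View pics/crop_r.png

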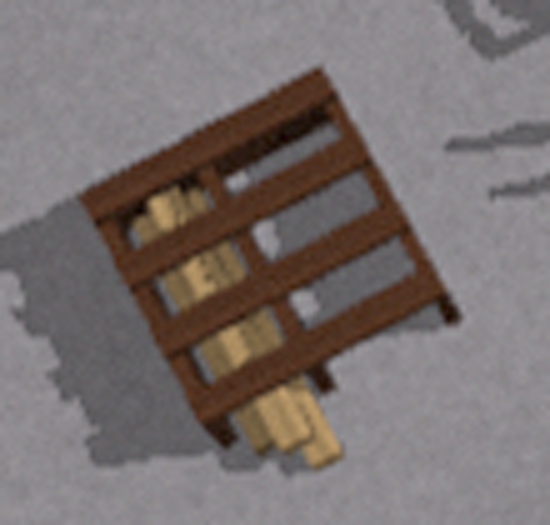

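View pics/crop_s.png

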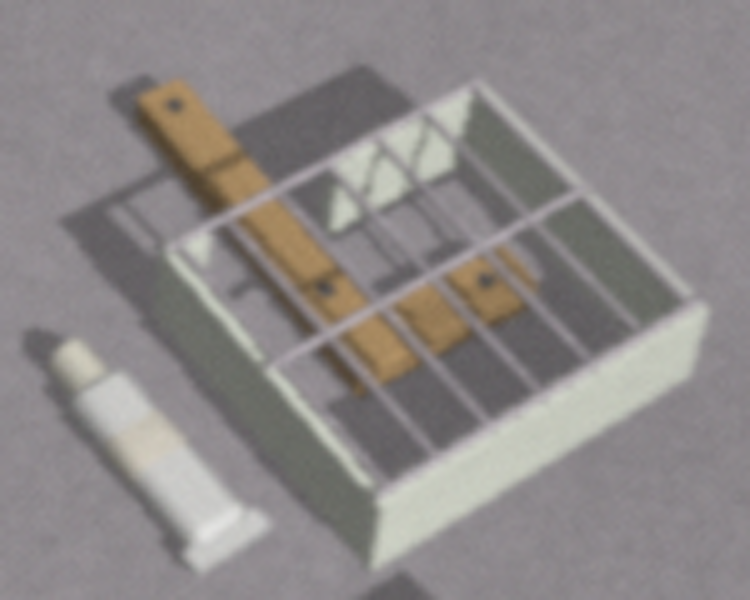

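View pics/crop_sr.png

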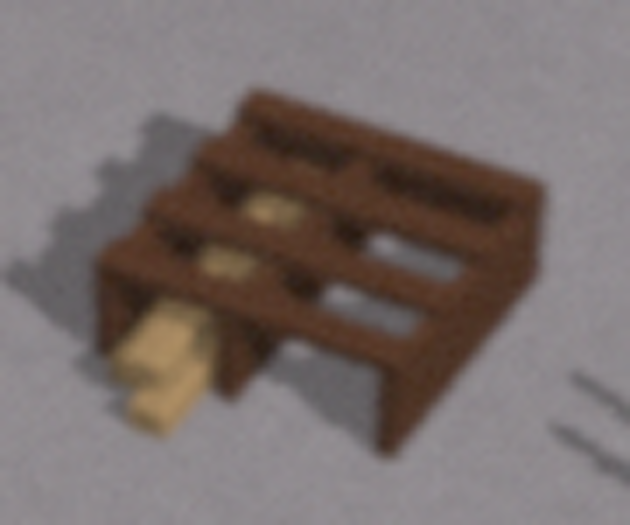

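```bash
cat > fit.py <<'E'
from h import *
from scipy.optimize import least_squares
CT={n:camT(n) for n in('top','side')}
def fit(obs,x0,extra=0,report=True):
    # obs: (cam,row,col,fn or xyz)
    def P(p,l):
        c,s=np.cos(p[2]),np.sin(p[2]); return [p[0]+c*l[0]-s*l[1],p[1]+s*l[0]+c*l[1],l[2]]
    def res(p):
        return np.concatenate([w2px(n,P(p,l(p) if callable(l) else l),CT[n])-[r,c] for n,r,c,l in obs])
    o=least_squares(res,x0,loss='soft_l1'); 
    if report: print(o.x.round(4),o.fun.reshape(-1,2).round(1).tolist())
    return o.x
E
python3 - <<'E'
from fit import *
def T(x,y,l): return('top',195+y/5,360+x/5,l)
def S(x,y,l): return('side',280+y/5,290+x/5,l)
g=fit([T(265,75,(0,-.113,.046)),T(285,437,(0,.053,.046)),T(583,62,(-.146,-.113,.046)),T(615,430,(-.146,.053,.046)),
 S(478,82,(0,-.113,.046)),S(170,248,(0,.053,.046)),S(703,308,(-.146,-.113,.046)),S(378,495,(-.146,.053,.046)),S(372,568,(-.146,.053,0))],[.3,-.1,1.57])
z=.018
b=fit([T(73,286,(.158,-.012,z)),T(73,340,(.158,.012,z)),T(440,342,(-.012,.012,z)),T(387,148,(.012,-.078,z)),T(437,148,(-.012,-.078,z)),
 S(140,97,(.158,.012,z)),S(185,82,(.158,-.012,z)),S(525,300,(.012,-.078,z))],[.3,-.2,1.57])
def T(x,y,l): return('top',120+y/5,165+x/5,l)
def S(x,y,l): return('side',140+y/7,265+x/7,l)
z=.046
r=fit([T(448,292,(0,-.038,z)),T(207,418,lambda p:(0,p[3],z)),T(322,68,(.128,-.038,z)),T(82,200,lambda p:(.128,p[3],z)),
 S(395,355,(0,-.038,z)),S(388,455,(0,-.038,0)),S(235,400,(0,.034,0)),S(545,190,(.128,-.038,z)),S(255,92,lambda p:(.128,p[3],z)),S(100,262,lambda p:(0,p[3],z)),
 T(455,320,(0,-.038,0)),T(325,390,(0,.034,0))],[.4,.2,.5,.095])
c,s=np.cos(g[2]),np.sin(g[2]); G=np.array([[c,s],[-s,c]])
for l in[(0,0),(.158,0),(0,-.078)]:
    cb,sb=np.cos(b[2]),np.sin(b[2]); w=[b[0]+cb*l[0]-sb*l[1],b[1]+sb*l[0]+cb*l[1]]
    print(np.round(w,4),(G@(np.array(w)-g[:2])).round(4))
print('yaw rel',np.degrees(b[2]-g[2]))
print('jar', px2w('side',270,457,0))
E
```

```text
[ 0.4538 -0.1255  1.595 ] [[-1.6, -0.3], [-0.7, 0.1], [-0.9, 0.8], [-1.1, 0.7], [-1.3, -1.4], [-0.5, -3.2], [0.2, 0.2], [2.4, -0.3], [0.8, -1.2]]
[ 0.4573 -0.1952  1.5469] [[-0.8, 0.2], [-1.2, 0.2], [-0.1, 1.9], [-0.3, 1.0], [-0.1, 1.5], [0.1, -2.0], [-1.1, -1.8], [-10.9, -5.7]]
[0.6234 0.2711 0.5131 0.0869] [[-0.7, 0.1], [0.2, 0.2], [-1.3, -0.2], [-2.4, 0.5], [1.2, -1.0], [0.6, -0.7], [-0.2, -2.9], [-1.5, -0.9], [-0.9, -0.2], [-0.3, -1.2], [-0.6, 1.6], [-0.1, 1.0]]
[ 0.4573 -0.1952] [-0.0698 -0.0018]
[ 0.4611 -0.0373] [ 0.088  -0.0094]
[ 0.5353 -0.1971] [-0.0735 -0.0797]
yaw rel -2.7542817042952485
jar [ 0.7896086  -0.12327806  0.        ]
```

```bash
cat >> h.py <<'E'
def now():
    s=telemetry.get_state(); T=tcp(s); z=T[:3,2]; g=T[:3,3]+.159*T[:3,0]
    return s,T,g,np.arctan2(z[1],z[0])
def goal(x,y,z,h):
    """units in tool axes (shift units, after turning to h), turn units"""
    s,T,g,h0=now(); dh=(h-h0+np.pi)%(2*np.pi)-np.pi
    d=np.array([x,y,z])-g; zt=np.array([np.cos(h),np.sin(h),0]); yt=np.array([-np.sin(h),np.cos(h),0])
    print('t',round(s['t'],2),'grasp',g.round(4),'h',round(h0,4),'xt',T[:3,0].round(4),'w',round(s['width'],4),'F',np.round(s['force'],1),'q6',round(s['q'][5],2))
    print('ax units',round(-np.degrees(dh)/6,2),'| tx ty tz units (after turn)',round(-d[2]/.025,2),round(d@yt/.025,2),round(d@zt/.025,2))
E
cat > /dev/null
python3 - <<'E'
from fit import *
def T(x,y,l): return('top',195+y/5,360+x/5,l)
def S(x,y,l): return('side',280+y/5,290+x/5,l)
z=.018
b=fit([T(73,286,(.158,-.012,z)),T(73,340,(.158,.012,z)),T(440,342,(-.012,.012,z)),T(387,148,(.012,-.078,z)),T(437,148,(-.012,-.078,z)),
 S(140,97,(.158,.012,z)),S(185,82,(.158,-.012,z))],[.3,-.2,1.57])
u=np.array([np.cos(b[2]),np.sin(b[2])]); gp=b[:2]+.138*u; print(gp)
goal(gp[0],gp[1],.13,b[2]+np.pi/2)
E
```

```text
[ 0.4573 -0.1943  1.5533] [[-0.4, -0.2], [-0.7, -0.2], [-0.1, 1.5], [-0.2, 0.4], [-0.1, 0.9], [0.0, -2.6], [-1.2, -2.4]]
[ 0.45975178 -0.05636394]
t 1.05 grasp [0.1603 0.6557 0.2457] h -1.8106 xt [-0.  0. -1.] w 0.0876 F [0.1 0.6 0.5] q6 -0.29
ax units 12.88 | tx ty tz units (after turn) 4.63 28.27 -12.47
```

>>> {"fn": "play_rows", "kwargs": {
  "steps": [
    {"gripper": 1, "ax": 1},
    {"gripper": 1, "ax": 1},
    {"gripper": 1, "ax": 1},
    {"gripper": 1, "ax": 1},
    {"gripper": 1, "ax": 1},
    {"gripper": 1, "ax": 1},
    {"gripper": 1, "ax": 1},
    {"gripper": 1, "ax": 1},
    {"gripper": 1, "ax": 1},
    {"gripper": 1, "ax": 1},
    {"gripper": 1, "ax": 1},
    {"gripper": 1, "ax": 1},
    {"gripper": 1, "ax": 0.88}
  ],
  "newtons": 30
}}

```text
invalid input
```

>>> {"fn": "play_rows", "kwargs": {
  "steps": [
    {"ty": 0.94, "tz": -0.416, "gripper": 1},
    {"ty": 0.94, "tz": -0.416, "gripper": 1},
    {"ty": 0.94, "tz": -0.416, "gripper": 1},
    {"ty": 0.94, "tz": -0.416, "gripper": 1},
    {"ty": 0.94, "tz": -0.416, "gripper": 1},
    {"ty": 0.94, "tz": -0.416, "gripper": 1},
    {"ty": 0.94, "tz": -0.416, "gripper": 1},
    {"ty": 0.94, "tz": -0.416, "gripper": 1},
    {"ty": 0.94, "tz": -0.416, "gripper": 1},
    {"ty": 0.94, "tz": -0.416, "gripper": 1},
    {"ty": 0.94, "tz": -0.416, "gripper": 1},
    {"ty": 0.94, "tz": -0.416, "gripper": 1},
    {"ty": 0.94, "tz": -0.416, "gripper": 1},
    {"ty": 0.94, "tz": -0.416, "gripper": 1},
    {"ty": 0.94, "tz": -0.416, "gripper": 1}
  ]
}}

```text
invalid input
```

>>> {"fn": "play_rows", "kwargs": {
  "steps": [
    {"ty": 0.94, "tz": -0.416, "gripper": 1},
    {"ty": 0.94, "tz": -0.416, "gripper": 1},
    {"ty": 0.94, "tz": -0.416, "gripper": 1},
    {"ty": 0.94, "tz": -0.416, "gripper": 1},
    {"ty": 0.94, "tz": -0.416, "gripper": 1},
    {"ty": 0.94, "tz": -0.416, "gripper": 1},
    {"ty": 0.94, "tz": -0.416, "gripper": 1},
    {"ty": 0.94, "tz": -0.416, "gripper": 1},
    {"ty": 0.94, "tz": -0.416, "gripper": 1},
    {"ty": 0.94, "tz": -0.416, "gripper": 1},
    {"ty": 0.94, "tz": -0.416, "gripper": 1, "tx": 0.6},
    {"ty": 0.94, "tz": -0.416, "gripper": 1, "tx": 0.6},
    {"ty": 0.94, "tz": -0.416, "gripper": 1, "tx": 0.6},
    {"ty": 0.94, "tz": -0.416, "gripper": 1, "tx": 0.6},
    {"ty": 0.94, "tz": -0.416, "gripper": 1, "tx": 0.6},
    {"gripper": 1, "tx": 0.6},
    {"gripper": 1, "tx": 0.6},
    {"gripper": 1}
  ]
}}

```text
invalid input
```

Run:
```python
from h import *
goal(.4598,-.0564,.022,1.5533+np.pi/2)
cT=camT('wrist'); im=optics.grab_frame('wrist')
for l in [(.158,0),(.138,0),(.07,0)]:
    p=w2px('wrist',[.4573+.0175*l[0],-.1943+l[0],.018],cT); print(p.round()); cv2.circle(im,(int(p[1]),int(p[0])),4,(255,0,0),1)
save('w1',im)
```

```text
t 1.05 grasp [0.1603 0.6557 0.2457] h -1.8106 xt [-0.  0. -1.] w 0.0876 F [0.1 0.6 0.5] q6 -0.29
ax units 12.88 | tx ty tz units (after turn) 8.95 28.27 -12.48
[-472. 1238.]
[-482. 1272.]
[-517. 1392.]
```

View pics/w1.png

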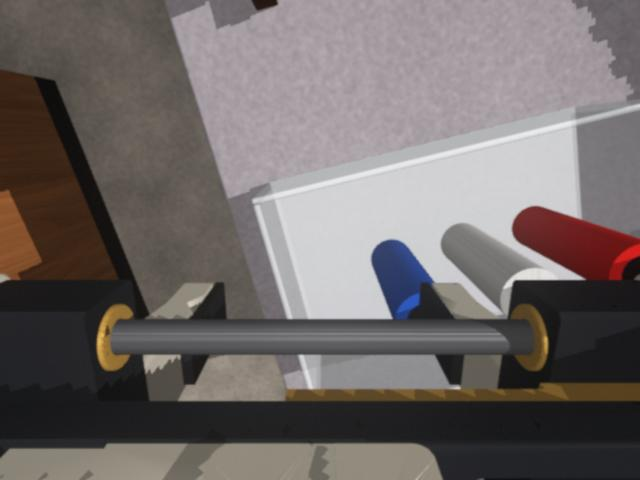

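The moves were refused and nothing moved, apparently because every row needs all of its keys.

>>> {"fn": "play_rows", "kwargs": {
  "steps": [
    {"gripper": 1, "tx": 0, "ty": 0, "tz": 0, "ax": 1, "ay": 0, "az": 0},
    {"gripper": 1, "tx": 0, "ty": 0, "tz": 0, "ax": 1, "ay": 0, "az": 0},
    {"gripper": 1, "tx": 0, "ty": 0, "tz": 0, "ax": 1, "ay": 0, "az": 0},
    {"gripper": 1, "tx": 0, "ty": 0, "tz": 0, "ax": 1, "ay": 0, "az": 0},
    {"gripper": 1, "tx": 0, "ty": 0, "tz": 0, "ax": 1, "ay": 0, "az": 0},
    {"gripper": 1, "tx": 0, "ty": 0, "tz": 0, "ax": 1, "ay": 0, "az": 0},
    {"gripper": 1, "tx": 0, "ty": 0, "tz": 0, "ax": 1, "ay": 0, "az": 0},
    {"gripper": 1, "tx": 0, "ty": 0, "tz": 0, "ax": 1, "ay": 0, "az": 0},
    {"gripper": 1, "tx": 0, "ty": 0, "tz": 0, "ax": 1, "ay": 0, "az": 0},
    {"gripper": 1, "tx": 0, "ty": 0, "tz": 0, "ax": 1, "ay": 0, "az": 0},
    {"gripper": 1, "tx": 0, "ty": 0, "tz": 0, "ax": 1, "ay": 0, "az": 0},
    {"gripper": 1, "tx": 0, "ty": 0, "tz": 0, "ax": 1, "ay": 0, "az": 0},
    {"gripper": 1, "tx": 0, "ty": 0, "tz": 0, "ax": 0.88, "ay": 0, "az": 0}
  ],
  "newtons": 30
}}

```text
t: 2.18
eef_pos: [0.1603, 0.6557, 0.4047]
ee_rot: [-1.833, 1.571, 1.286]
force: [0.1, 0.3, -0.6]
width: 0.0877
```

>>> {"fn": "play_rows", "kwargs": {
  "steps": [
    {"gripper": 1, "tx": 0, "ty": 0.94, "tz": -0.415, "ax": 0, "ay": 0, "az": 0},
    {"gripper": 1, "tx": 0, "ty": 0.94, "tz": -0.415, "ax": 0, "ay": 0, "az": 0},
    {"gripper": 1, "tx": 0, "ty": 0.94, "tz": -0.415, "ax": 0, "ay": 0, "az": 0},
    {"gripper": 1, "tx": 0, "ty": 0.94, "tz": -0.415, "ax": 0, "ay": 0, "az": 0},
    {"gripper": 1, "tx": 0, "ty": 0.94, "tz": -0.415, "ax": 0, "ay": 0, "az": 0},
    {"gripper": 1, "tx": 0, "ty": 0.94, "tz": -0.415, "ax": 0, "ay": 0, "az": 0},
    {"gripper": 1, "tx": 0, "ty": 0.94, "tz": -0.415, "ax": 0, "ay": 0, "az": 0},
    {"gripper": 1, "tx": 0, "ty": 0.94, "tz": -0.415, "ax": 0, "ay": 0, "az": 0},
    {"gripper": 1, "tx": 0, "ty": 0.94, "tz": -0.415, "ax": 0, "ay": 0, "az": 0},
    {"gripper": 1, "tx": 0, "ty": 0.94, "tz": -0.415, "ax": 0, "ay": 0, "az": 0},
    {"gripper": 1, "tx": 0, "ty": 0.94, "tz": -0.415, "ax": 0, "ay": 0, "az": 0},
    {"gripper": 1, "tx": 0, "ty": 0.94, "tz": -0.415, "ax": 0, "ay": 0, "az": 0},
    {"gripper": 1, "tx": 0, "ty": 0.94, "tz": -0.415, "ax": 0, "ay": 0, "az": 0},
    {"gripper": 1, "tx": 0, "ty": 0.94, "tz": -0.415, "ax": 0, "ay": 0, "az": 0},
    {"gripper": 1, "tx": 0, "ty": 0.94, "tz": -0.415, "ax": 0, "ay": 0, "az": 0}
  ]
}}

```text
t: 3.43
eef_pos: [0.3099, 0.2992, 0.4049]
ee_rot: [-2.0, 1.57, 1.124]
force: [0.7, -0.3, -0.4]
width: 0.0879
```

>>> {"fn": "play_rows", "kwargs": {
  "steps": [
    {"gripper": 1, "tx": 0, "ty": 0.94, "tz": -0.415, "ax": 0, "ay": 0, "az": 0},
    {"gripper": 1, "tx": 0, "ty": 0.94, "tz": -0.415, "ax": 0, "ay": 0, "az": 0},
    {"gripper": 1, "tx": 0, "ty": 0.94, "tz": -0.415, "ax": 0, "ay": 0, "az": 0},
    {"gripper": 1, "tx": 0, "ty": 0.94, "tz": -0.415, "ax": 0, "ay": 0, "az": 0},
    {"gripper": 1, "tx": 0, "ty": 0.94, "tz": -0.415, "ax": 0, "ay": 0, "az": 0},
    {"gripper": 1, "tx": 0, "ty": 0.94, "tz": -0.415, "ax": 0, "ay": 0, "az": 0},
    {"gripper": 1, "tx": 0, "ty": 0.94, "tz": -0.415, "ax": 0, "ay": 0, "az": 0},
    {"gripper": 1, "tx": 0, "ty": 0.94, "tz": -0.415, "ax": 0, "ay": 0, "az": 0},
    {"gripper": 1, "tx": 0.4, "ty": 0.94, "tz": -0.415, "ax": 0, "ay": 0, "az": 0},
    {"gripper": 1, "tx": 0.6, "ty": 0.94, "tz": -0.415, "ax": 0, "ay": 0, "az": 0},
    {"gripper": 1, "tx": 0.6, "ty": 0.94, "tz": -0.415, "ax": 0, "ay": 0, "az": 0},
    {"gripper": 1, "tx": 0.6, "ty": 0.94, "tz": -0.415, "ax": 0, "ay": 0, "az": 0},
    {"gripper": 1, "tx": 0.6, "ty": 0.94, "tz": -0.415, "ax": 0, "ay": 0, "az": 0},
    {"gripper": 1, "tx": 0.6, "ty": 0.94, "tz": -0.415, "ax": 0, "ay": 0, "az": 0},
    {"gripper": 1, "tx": 0.6, "ty": 0.94, "tz": -0.415, "ax": 0, "ay": 0, "az": 0},
    {"gripper": 1, "tx": 0.6, "ty": 0, "tz": 0, "ax": 0, "ay": 0, "az": 0},
    {"gripper": 1, "tx": 0, "ty": 0, "tz": 0, "ax": 0, "ay": 0, "az": 0}
  ]
}}

```text
t: 4.85
eef_pos: [0.4582, -0.0561, 0.287]
ee_rot: [0.196, 1.566, -2.967]
force: [-0.4, 0.1, -0.6]
width: 0.0878
```

Run:
```python
from h import *
goal(.4598,-.0564,.022,1.5533+np.pi/2)
cT=camT('wrist'); im=optics.grab_frame('wrist')
for l in [(.158,0),(.138,0),(.07,0)]:
    p=w2px('wrist',[.4573+.0175*l[0],-.1943+l[0],.018],cT); print(p.round()); cv2.circle(im,(int(p[1]),int(p[0])),4,(255,0,0),1)
save('w1',im)
```

```text
t 4.85 grasp [ 0.4575 -0.0563  0.128 ] h 3.1205 xt [-4.7e-03 -8.0e-04 -1.0e+00] w 0.0878 F [-0.4  0.1 -0.6] q6 -0.33
ax units -0.03 | tx ty tz units (after turn) 4.24 0.0 -0.09
[274. 317.]
[246. 317.]
[144. 316.]
```

View pics/w1.png

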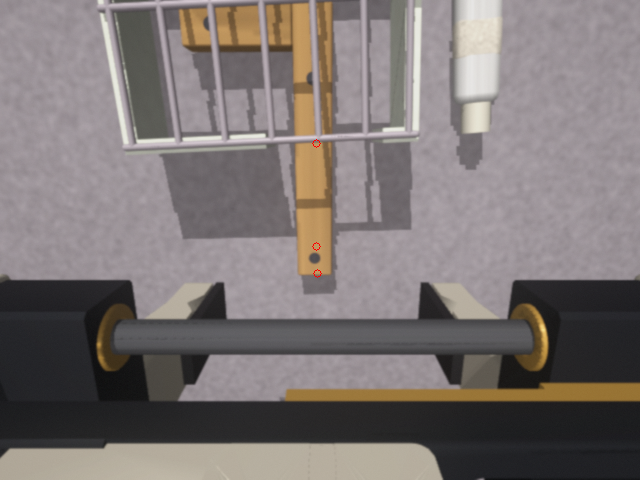

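The wrist view confirms the fit: the projected end point at (317,274) falls on the bracket's end. I'll descend and grip.

>>> {"fn": "play_rows", "kwargs": {
  "steps": [
    {"gripper": 1, "tx": 0.6, "ty": 0, "tz": -0.08, "ax": 0, "ay": 0, "az": 0},
    {"gripper": 1, "tx": 0.6, "ty": 0, "tz": 0, "ax": 0, "ay": 0, "az": 0},
    {"gripper": 1, "tx": 0.6, "ty": 0, "tz": 0, "ax": 0, "ay": 0, "az": 0},
    {"gripper": 1, "tx": 0.6, "ty": 0, "tz": 0, "ax": 0, "ay": 0, "az": 0},
    {"gripper": 1, "tx": 0.6, "ty": 0, "tz": 0, "ax": 0, "ay": 0, "az": 0},
    {"gripper": 1, "tx": 0.6, "ty": 0, "tz": 0, "ax": 0, "ay": 0, "az": 0},
    {"gripper": 1, "tx": 0.5, "ty": 0, "tz": 0, "ax": 0, "ay": 0, "az": 0},
    {"gripper": 1, "tx": 0, "ty": 0, "tz": 0, "ax": 0, "ay": 0, "az": 0},
    {"gripper": 1, "tx": 0, "ty": 0, "tz": 0, "ax": 0, "ay": 0, "az": 0}
  ]
}}

```text
t: 5.65
eef_pos: [0.4613, -0.0541, 0.1879]
ee_rot: [1.944, 1.571, -1.214]
force: [-0.3, 0.5, -0.0]
width: 0.0876
```

Run:
```python
from h import *
goal(.4598,-.0564,.022,1.5533+np.pi/2)
```

```text
t 5.65 grasp [ 0.4613 -0.0541  0.0289] h 3.1253 xt [ 1.e-04 -2.e-04 -1.e+00] w 0.0876 F [-0.3  0.5 -0. ] q6 -0.33
ax units 0.01 | tx ty tz units (after turn) 0.28 0.09 0.06
```

>>> {"fn": "play_rows", "kwargs": {
  "steps": [
    {"gripper": 1, "tx": 0.27, "ty": 0.09, "tz": 0.05, "ax": 0, "ay": 0, "az": 0},
    {"gripper": 1, "tx": 0, "ty": 0, "tz": 0, "ax": 0, "ay": 0, "az": 0},
    {"gripper": 0.1, "tx": 0, "ty": 0, "tz": 0, "ax": 0, "ay": 0, "az": 0},
    {"gripper": 0.1, "tx": 0, "ty": 0, "tz": 0, "ax": 0, "ay": 0, "az": 0},
    {"gripper": 0.1, "tx": 0, "ty": 0, "tz": 0, "ax": 0, "ay": 0, "az": 0},
    {"gripper": 0.1, "tx": 0, "ty": 0, "tz": 0, "ax": 0, "ay": 0, "az": 0},
    {"gripper": 0.1, "tx": 0, "ty": 0, "tz": 0, "ax": 0, "ay": 0, "az": 0},
    {"gripper": 0.1, "tx": 0, "ty": 0, "tz": 0, "ax": 0, "ay": 0, "az": 0},
    {"gripper": 0.1, "tx": 0, "ty": 0, "tz": 0, "ax": 0, "ay": 0, "az": 0},
    {"gripper": 0.1, "tx": 0, "ty": 0, "tz": 0, "ax": 0, "ay": 0, "az": 0},
    {"gripper": 0.1, "tx": 0, "ty": 0, "tz": 0, "ax": 0, "ay": 0, "az": 0},
    {"gripper": 0.1, "tx": 0, "ty": 0, "tz": 0, "ax": 0, "ay": 0, "az": 0}
  ]
}}

```text
t: 6.65
eef_pos: [0.4597, -0.057, 0.1804]
ee_rot: [0.632, 1.571, -2.527]
force: [0.6, 0.5, 0.8]
width: 0.0266
```

```bash
cat > plan.py <<'E'
from h import *
# bracket sweep in guard frame, clearance check
from scipy.spatial import cKDTree
def samp(rect,n=25):
    x0,x1,y0,y1=rect; a=np.linspace(0,1,n)
    return np.concatenate([np.c_[x0+(x1-x0)*a,0*a+y0],np.c_[x0+(x1-x0)*a,0*a+y1],np.c_[0*a+x0,y0+(y1-y0)*a],np.c_[0*a+x1,y0+(y1-y0)*a]])
B=np.r_[samp((-.012,.158,-.012,.012),60),samp((-.012,.012,-.078,.012),40)]
W=[(-.008,0,-.113,-.033),(-.008,0,.033,.053),(-.146,0,-.113,-.105),(-.146,0,.045,.053),(-.146,-.138,-.113,.053)]
def rd(p,r):
    dx=np.maximum(np.maximum(r[0]-p[:,0],p[:,0]-r[1]),0);dy=np.maximum(np.maximum(r[2]-p[:,1],p[:,1]-r[3]),0);return np.hypot(dx,dy).min()
def clear(x,y,a):
    R2=np.array([[np.cos(a),-np.sin(a)],[np.sin(a),np.cos(a)]]); p=B@R2.T+[x,y]
    return min(rd(p,r) for r in W)
E
python3 - <<'E'
from plan import *
s,T,g,h=now(); print(s['t'],g.round(4),h.round(4),s['width'],s['force'])
# best position per angle by grid
for a in range(0,-95,-10):
    best=max(((clear(x,y,np.radians(a)),x,y) for x in np.arange(-.04,.05,.004) for y in np.arange(-.03,.031,.004)))
    print(a,np.round(best,4))
E
```

```text
6.65 [ 0.4597 -0.057   0.0214] 3.1239 0.026587206948723064 [0.63367499 0.53588035 0.77196356]
0 [0.036 0.048 0.03 ]
-10 [0.0226 0.048  0.03  ]
-20 [ 0.0175 -0.032   0.01  ]
-30 [ 0.0145 -0.028   0.014 ]
-40 [ 0.0107 -0.016   0.01  ]
-50 [0.0107 0.008  0.01  ]
-60 [0.0146 0.048  0.03  ]
-70 [0.0175 0.024  0.01  ]
-80 [0.0195 0.032  0.006 ]
-90 [0.019 0.048 0.002]
```

Run:
```python
from plan import *
s,T,g,h=now()
gd=np.array([.4538,-.1255]);gy=1.595; b=np.array([.4573,-.1943]); hb=h-np.pi/2
def rot(a): return np.array([[np.cos(a),-np.sin(a)],[np.sin(a),np.cos(a)]])
gb=rot(hb).T@(g[:2]-b); print('grasp in bracket',gb.round(4))
a0=hb-gy; print('a0',np.degrees(a0), 'origin guard',(rot(gy).T@(b-gd)).round(4))
for k in (.024,.025,.026,.027,.028,.03):
    pb=np.array([k,-k]); m=[]
    for a in np.radians(np.arange(np.degrees(a0),-92,-3)):
        o=np.array([-.004,-.033])-rot(a)@pb; m.append(clear(*o,a))
    print(k,np.round(m,4).min(),np.round(m[:3]+m[-3:],4))
k=.027; post=gd+rot(gy)@[-.004,-.033]; pw=b+rot(hb)@[k,-k]; d=post-pw
yt=np.array([-np.sin(h),np.cos(h)]);zt=np.array([np.cos(h),np.sin(h)])
print('shift',d,'ty',d@yt/.025,'tz',d@zt/.025)
# straight path clearance
for f in np.linspace(0,1,6): print(round(clear(*(rot(gy).T@(b+f*d-gd)),a0),4),end=' ')
r=gb-[k,-k]
for th in (4.4,):
    t=np.radians(th); dd=rot(-t)@r-r; print('row: ty',-dd[0]/.025,'tz',dd[1]/.025,'ax',th/6)
```

```text
grasp in bracket [0.1373 0.    ]
a0 -2.4021235424223177 origin guard [-0.0689 -0.0018]
0.024 0.008 [0.008  0.008  0.0081 0.0081 0.0081 0.008 ]
0.025 0.009 [0.009  0.009  0.0091 0.009  0.009  0.009 ]
0.026 0.01 [0.01   0.0101 0.0101 0.0101 0.01   0.01  ]
0.027 0.0108 [0.011  0.011  0.011  0.0111 0.0111 0.011 ]
0.028 0.0094 [0.012  0.0121 0.0121 0.012  0.012  0.012 ]
0.03 0.0066 [0.014  0.014  0.0141 0.014  0.014  0.014 ]
shift [0.00211293 0.0390825 ] ty -1.5645523740382872 tz -0.056801656045424045
0.0163 0.016 0.0157 0.0154 0.0152 0.011 row: ty -0.06992815849200085 tz -0.3416693507545904 ax 0.7333333333333334
```

>>> {"fn": "play_rows", "kwargs": {
  "steps": [
    {"gripper": 0.1, "tx": 0, "ty": -0.2, "tz": -0.01, "ax": 0, "ay": 0, "az": 0},
    {"gripper": 0.1, "tx": 0, "ty": -0.27, "tz": -0.01, "ax": 0, "ay": 0, "az": 0},
    {"gripper": 0.1, "tx": 0, "ty": -0.27, "tz": -0.01, "ax": 0, "ay": 0, "az": 0},
    {"gripper": 0.1, "tx": 0, "ty": -0.27, "tz": -0.01, "ax": 0, "ay": 0, "az": 0},
    {"gripper": 0.1, "tx": 0, "ty": -0.27, "tz": -0.01, "ax": 0, "ay": 0, "az": 0},
    {"gripper": 0.1, "tx": 0, "ty": -0.27, "tz": 0, "ax": 0, "ay": 0, "az": 0},
    {"gripper": 0.1, "tx": 0, "ty": 0, "tz": 0, "ax": 0, "ay": 0, "az": 0},
    {"gripper": 0.1, "tx": 0, "ty": 0, "tz": 0, "ax": 0, "ay": 0, "az": 0}
  ]
}}

```text
t: 7.32
eef_pos: [0.4617, -0.0177, 0.1804]
ee_rot: [-2.396, 1.571, 0.729]
force: [0.3, 0.3, -0.6]
width: 0.0236
```

Run:
```python
from h import *
goal(.4618,-.0179,.0214,3.1239)
im=optics.grab_frame('side'); save('s2',cv2.resize(im[240:420,250:450],None,fx=4,fy=3.3,interpolation=cv2.INTER_CUBIC)[:600])
im=optics.grab_frame('wrist'); save('w2',im)
```

```text
t 7.32 grasp [ 0.4617 -0.0177  0.0214] h 3.125 xt [ 1.e-04  1.e-04 -1.e+00] w 0.0236 F [ 0.3  0.3 -0.6] q6 -0.41
ax units 0.01 | tx ty tz units (after turn) 0.0 0.01 -0.0
```

View pics/s2.png

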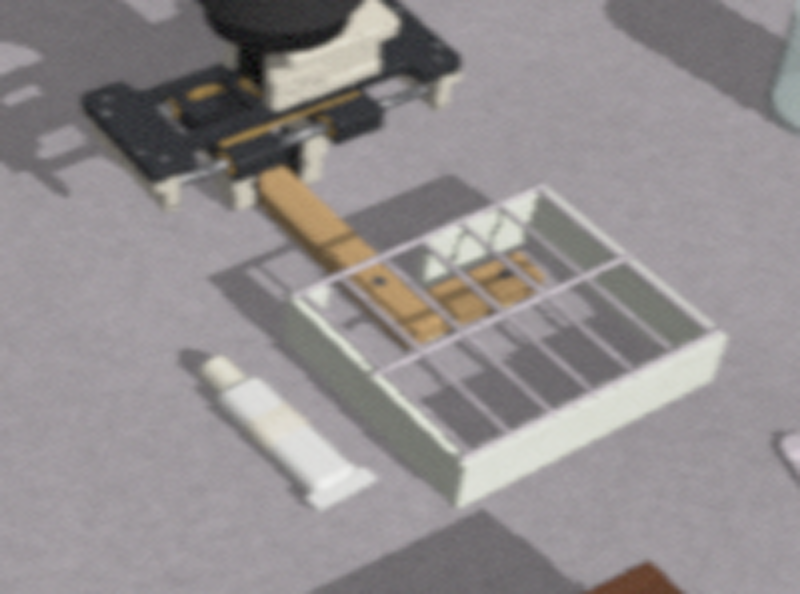

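View pics/w2.png

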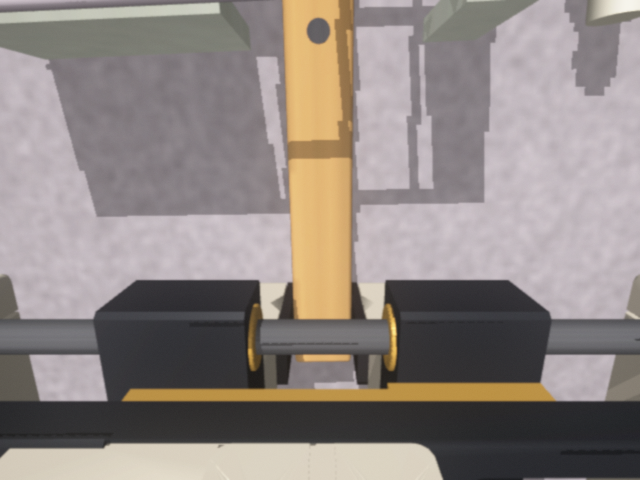

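The pull went as planned: the grip width is 23.6 mm, the arm sits straight in the opening, and the gap to the post wall is about half the gap on the other side. Next I'll rotate about the post.

>>> {"fn": "play_rows", "kwargs": {
  "steps": [
    {"gripper": 0.1, "tx": 0, "ty": -0.07, "tz": -0.342, "ax": 0.733, "ay": 0, "az": 0},
    {"gripper": 0.1, "tx": 0, "ty": -0.07, "tz": -0.342, "ax": 0.733, "ay": 0, "az": 0},
    {"gripper": 0.1, "tx": 0, "ty": -0.07, "tz": -0.342, "ax": 0.733, "ay": 0, "az": 0},
    {"gripper": 0.1, "tx": 0, "ty": -0.07, "tz": -0.342, "ax": 0.733, "ay": 0, "az": 0},
    {"gripper": 0.1, "tx": 0, "ty": -0.07, "tz": -0.342, "ax": 0.733, "ay": 0, "az": 0},
    {"gripper": 0.1, "tx": 0, "ty": -0.07, "tz": -0.342, "ax": 0.733, "ay": 0, "az": 0},
    {"gripper": 0.1, "tx": 0, "ty": -0.07, "tz": -0.342, "ax": 0.733, "ay": 0, "az": 0},
    {"gripper": 0.1, "tx": 0, "ty": -0.07, "tz": -0.342, "ax": 0.733, "ay": 0, "az": 0},
    {"gripper": 0.1, "tx": 0, "ty": -0.07, "tz": -0.342, "ax": 0.733, "ay": 0, "az": 0},
    {"gripper": 0.1, "tx": 0, "ty": -0.07, "tz": -0.342, "ax": 0.733, "ay": 0, "az": 0},
    {"gripper": 0.1, "tx": 0, "ty": 0, "tz": 0, "ax": 0, "ay": 0, "az": 0}
  ]
}}

```text
t: 8.33
eef_pos: [0.5468, -0.0327, 0.1804]
ee_rot: [-2.49, 1.57, -0.138]
force: [1.5, -0.7, 1.9]
width: 0.0239
```

Run:
```python
from plan import *
s,T,g,h=now()
def rot(a): return np.array([[np.cos(a),-np.sin(a)],[np.sin(a),np.cos(a)]])
gd=np.array([.4538,-.1255]);gy=1.595;hb=h-np.pi/2
o=rot(gy).T@(g[:2]-rot(hb)@[.1373,0]-gd);a=hb-gy
print(s['t'],g.round(4),np.degrees(a),o.round(4),'clear',clear(*o,a),'w',s['width'],s['force'].round(1),'pivot',(o+rot(a)@[.027,-.027]).round(4))
im=optics.grab_frame('side'); save('s3',cv2.resize(im[240:420,250:450],None,fx=4,fy=3.3,interpolation=cv2.INTER_CUBIC)[:600])
```

```text
8.3333 [ 0.5469 -0.0327  0.0214] -46.62993013306623 [-0.0038  0.0045] clear 0.011115223421479341 w 0.02388535451079059 [ 1.5 -0.7  1.9] pivot [-0.0048 -0.0336]
```

View pics/s3.png

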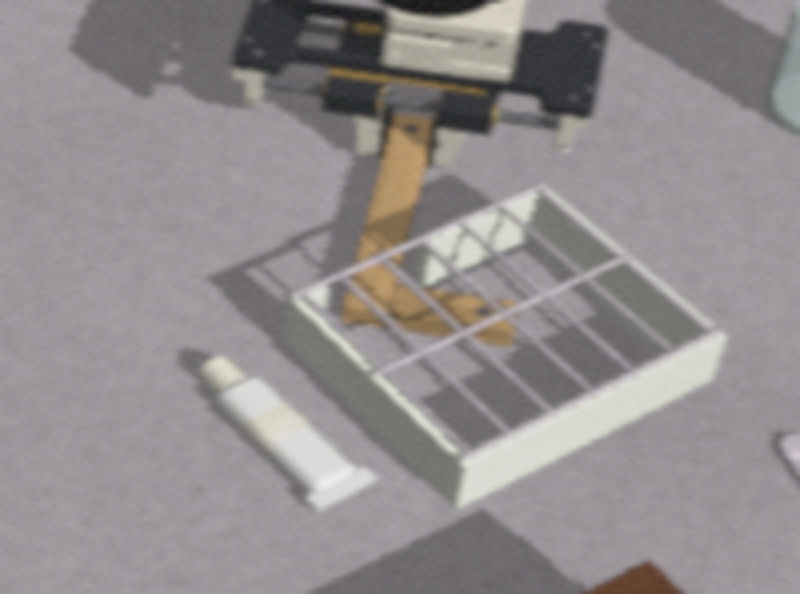

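The turn is half done and matches the plan, with 11 mm clearance. I'll continue.

>>> {"fn": "play_rows", "kwargs": {
  "steps": [
    {"gripper": 0.1, "tx": 0, "ty": -0.07, "tz": -0.342, "ax": 0.733, "ay": 0, "az": 0},
    {"gripper": 0.1, "tx": 0, "ty": -0.07, "tz": -0.342, "ax": 0.733, "ay": 0, "az": 0},
    {"gripper": 0.1, "tx": 0, "ty": -0.07, "tz": -0.342, "ax": 0.733, "ay": 0, "az": 0},
    {"gripper": 0.1, "tx": 0, "ty": -0.07, "tz": -0.342, "ax": 0.733, "ay": 0, "az": 0},
    {"gripper": 0.1, "tx": 0, "ty": -0.07, "tz": -0.342, "ax": 0.733, "ay": 0, "az": 0},
    {"gripper": 0.1, "tx": 0, "ty": -0.07, "tz": -0.342, "ax": 0.733, "ay": 0, "az": 0},
    {"gripper": 0.1, "tx": 0, "ty": -0.07, "tz": -0.342, "ax": 0.733, "ay": 0, "az": 0},
    {"gripper": 0.1, "tx": 0, "ty": -0.07, "tz": -0.342, "ax": 0.733, "ay": 0, "az": 0},
    {"gripper": 0.1, "tx": 0, "ty": -0.07, "tz": -0.342, "ax": 0.733, "ay": 0, "az": 0},
    {"gripper": 0.1, "tx": 0, "ty": -0.07, "tz": -0.342, "ax": 0.733, "ay": 0, "az": 0},
    {"gripper": 0.1, "tx": 0, "ty": 0, "tz": 0, "ax": 0, "ay": 0, "az": 0}
  ]
}}

```text
t: 9.3
eef_pos: [0.5965, -0.1011, 0.1804]
ee_rot: [-2.543, 1.571, -0.956]
force: [0.6, 0.3, 2.0]
width: 0.0238
```

Run:
```python
from plan import *
s,T,g,h=now()
def rot(a): return np.array([[np.cos(a),-np.sin(a)],[np.sin(a),np.cos(a)]])
gd=np.array([.4538,-.1255]);gy=1.595;hb=h-np.pi/2
o=rot(gy).T@(g[:2]-rot(hb)@[.1373,0]-gd);a=hb-gy
print(s['t'],g.round(4),np.degrees(a),o.round(4),'clear',clear(*o,a),'w',s['width'],s['force'].round(1),'h',h)
im=optics.grab_frame('side'); save('s4',cv2.resize(im[240:420,250:450],None,fx=4,fy=3.3,interpolation=cv2.INTER_CUBIC)[:600])
# goal: bracket origin
O=np.array([.45,.06]); H=.513
goal(*(g[:2]+[0.0,.11]),.0214,h)
gp=O+.1373*np.array([np.cos(H),np.sin(H)]); print(gp)
goal(*gp,.0214,H+np.pi/2)
```

```text
9.3 [ 0.5966 -0.1011  0.0214] -90.4689198390934 [ 0.0221 -0.006 ] clear 0.009218191189581046 w 0.023778628768424608 [0.6 0.3 2. ] h 1.5868158048798982
t 9.35 grasp [ 0.5964 -0.1006  0.0214] h 1.5909 xt [ 1.e-04 -0.e+00 -1.e+00] w 0.0234 F [-0.3 -0.9  0.7] q6 -1.71
ax units 0.04 | tx ty tz units (after turn) -0.0 -0.08 4.38
[0.5696262  0.12738592]
t 9.35 grasp [ 0.5964 -0.1006  0.0214] h 1.5909 xt [ 1.e-04 -0.e+00 -1.e+00] w 0.0234 F [-0.3 -0.9  0.7] q6 -1.71
ax units -4.71 | tx ty tz units (after turn) -0.0 -3.54 8.47
```

View pics/s4.png

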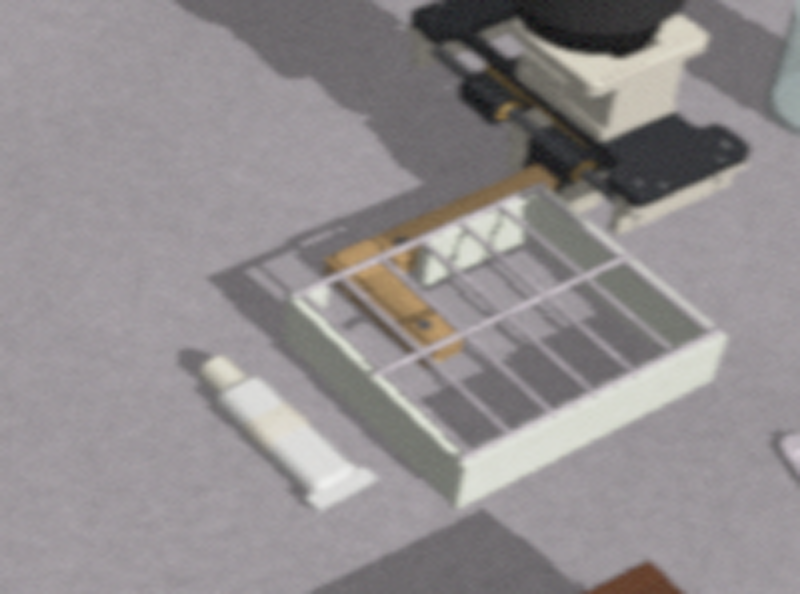

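The corner is through and the short arm now points back through the opening. I'll draw it straight out first and turn it to the rack's heading once it is well clear.

>>> {"fn": "play_rows", "kwargs": {
  "steps": [
    {"gripper": 0.1, "tx": 0, "ty": 0, "tz": 0.4, "ax": 0, "ay": 0, "az": 0},
    {"gripper": 0.1, "tx": 0, "ty": 0, "tz": 0.8, "ax": 0, "ay": 0, "az": 0},
    {"gripper": 0.1, "tx": 0, "ty": 0, "tz": 0.8, "ax": 0, "ay": 0, "az": 0},
    {"gripper": 0.1, "tx": 0, "ty": 0, "tz": 0.8, "ax": 0, "ay": 0, "az": 0},
    {"gripper": 0.1, "tx": 0, "ty": 0, "tz": 0.8, "ax": 0, "ay": 0, "az": 0},
    {"gripper": 0.1, "tx": 0, "ty": 0, "tz": 0.8, "ax": 0, "ay": 0, "az": 0},
    {"gripper": 0.1, "tx": 0, "ty": 0, "tz": 0.8, "ax": 0, "ay": 0, "az": 0},
    {"gripper": 0.1, "tx": 0, "ty": 0, "tz": 0.8, "ax": 0, "ay": 0, "az": 0},
    {"gripper": 0.1, "tx": 0, "ty": 0, "tz": 0.8, "ax": 0, "ay": 0, "az": 0},
    {"gripper": 0.1, "tx": 0, "ty": 0, "tz": 0.8, "ax": 0, "ay": 0, "az": 0},
    {"gripper": 0.1, "tx": 0, "ty": 0, "tz": 0.8, "ax": 0, "ay": 0, "az": 0},
    {"gripper": 0.1, "tx": 0, "ty": 0, "tz": 0.6, "ax": 0, "ay": 0, "az": 0},
    {"gripper": 0.1, "tx": 0, "ty": 0, "tz": 0, "ax": -0.8, "ay": 0, "az": 0},
    {"gripper": 0.1, "tx": 0, "ty": 0, "tz": 0, "ax": -0.8, "ay": 0, "az": 0},
    {"gripper": 0.1, "tx": 0, "ty": 0, "tz": 0, "ax": -0.8, "ay": 0, "az": 0},
    {"gripper": 0.1, "tx": 0, "ty": 0, "tz": 0, "ax": -0.8, "ay": 0, "az": 0},
    {"gripper": 0.1, "tx": 0, "ty": 0, "tz": 0, "ax": -0.8, "ay": 0, "az": 0},
    {"gripper": 0.1, "tx": 0, "ty": 0, "tz": 0, "ax": -0.7, "ay": 0, "az": 0},
    {"gripper": 0.1, "tx": 0, "ty": 0, "tz": 0, "ax": 0, "ay": 0, "az": 0}
  ]
}}

```text
t: 10.93
eef_pos: [0.5922, 0.1254, 0.1804]
ee_rot: [0.921, 1.571, 3.008]
force: [0.8, -0.9, -0.5]
width: 0.024
```

>>> {"fn": "play_rows", "kwargs": {
  "steps": [
    {"gripper": 0.1, "tx": 0.08, "ty": 0, "tz": 0, "ax": 0, "ay": 0, "az": 0},
    {"gripper": 0.4, "tx": 0, "ty": 0, "tz": 0, "ax": 0, "ay": 0, "az": 0},
    {"gripper": 0.7, "tx": 0, "ty": 0, "tz": 0, "ax": 0, "ay": 0, "az": 0},
    {"gripper": 0.7, "tx": 0, "ty": 0, "tz": 0, "ax": 0, "ay": 0, "az": 0},
    {"gripper": 0.7, "tx": 0, "ty": 0, "tz": 0, "ax": 0, "ay": 0, "az": 0},
    {"gripper": 0.7, "tx": 0, "ty": 0, "tz": 0, "ax": 0, "ay": 0, "az": 0},
    {"gripper": 0.7, "tx": -0.6, "ty": 0, "tz": 0, "ax": 0, "ay": 0, "az": 0},
    {"gripper": 0.7, "tx": -0.6, "ty": 0, "tz": 0, "ax": 0, "ay": 0, "az": 0},
    {"gripper": 0.7, "tx": -0.6, "ty": 0, "tz": 0, "ax": 0, "ay": 0, "az": 0},
    {"gripper": 0.7, "tx": -0.6, "ty": 0, "tz": 0, "ax": 0, "ay": 0, "az": 0},
    {"gripper": 0.7, "tx": 0, "ty": 0, "tz": 0, "ax": 0, "ay": 0, "az": 0},
    {"gripper": 0.7, "tx": 0, "ty": 0, "tz": 0, "ax": 0, "ay": 0, "az": 0}
  ]
}}

```text
t: 11.93
eef_pos: [0.5928, 0.1248, 0.2389]
ee_rot: [-1.474, 1.569, 0.606]
force: [-0.3, 0.8, -0.8]
width: 0.0613
```

Run:
```python
from h import *
s,T,g,h=now(); print(s['t'],g.round(4),h,s['width'])
im=optics.grab_frame('side'); save('s5',im)
for q in ('bracket','long_end','short_end'):
    for r in finder.pinpoint(q,'side')[:2]: print(q,np.round(r['location'],1),round(r['confidence'],2),px2w('side',*r['location'],.009 if q!='bracket' else 0).round(4))
im=optics.grab_frame('top'); save('t5',im)
im=optics.grab_frame('wrist'); save('w5',im)
```

```text
11.9333 [0.5929 0.1249 0.0799] 2.0803737492558674 0.06129846563616178
bracket [272.3 304.3] 0.73 [0.48   0.0586 0.    ]
long_end [228.9 330.8] 0.58 [0.6104 0.1411 0.009 ]
long_end [329.9 340.4] 0.27 [ 0.4515 -0.1275  0.009 ]
short_end [284.4 333.4] 0.88 [ 0.5115 -0.0143  0.009 ]
```

View pics/s5.png

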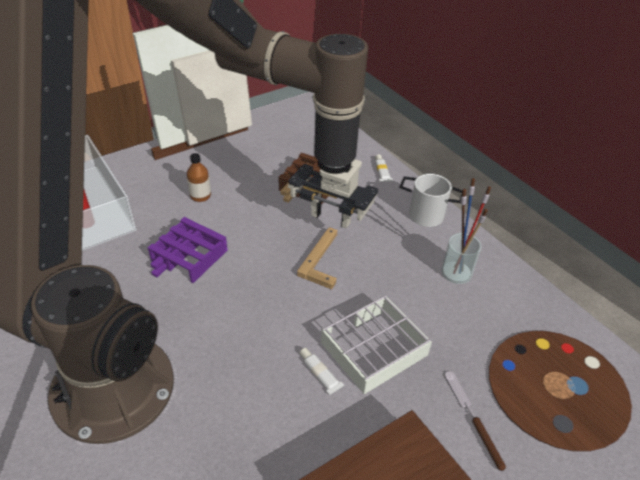

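View pics/t5.png

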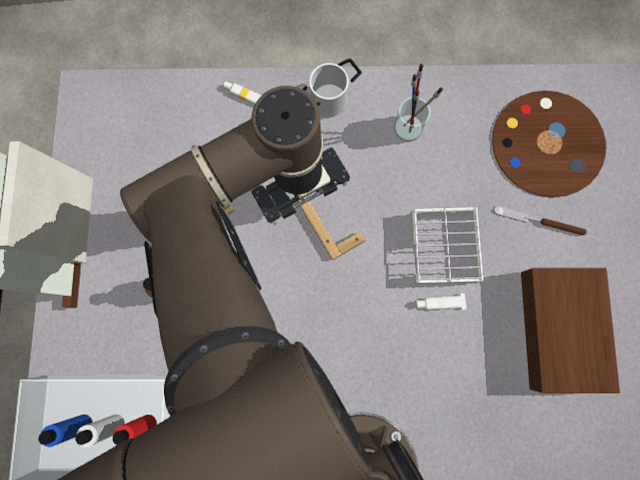

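View pics/w5.png

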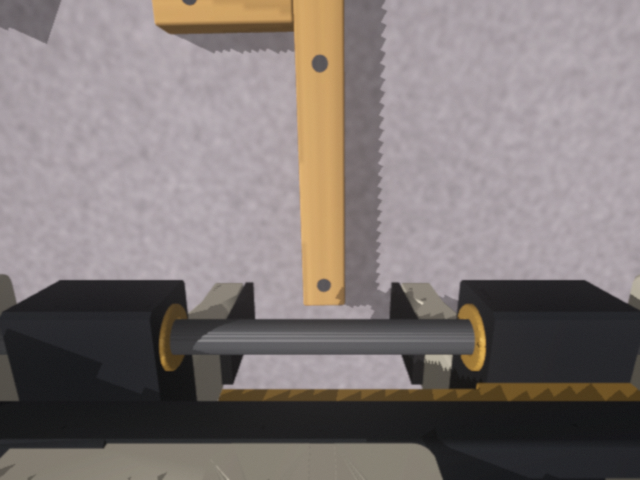

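The bracket lies flat and released in front of the guard; side view: corner at (304,272), ends at (331,229) and (333,284). I'll fit its pose for the second grasp.

Run:
```python
from fit import *
import cv2
CT['wrist']=camT('wrist'); z=.018
im=cv2.imread('pics/s5.png'); cv2.imwrite('pics/s5c.png',cv2.resize(im[220:295,285:360],None,fx=8,fy=8,interpolation=cv2.INTER_CUBIC))
im=cv2.imread('pics/t5.png'); cv2.imwrite('pics/t5c.png',cv2.resize(im[190:270,290:375],None,fx=7,fy=7,interpolation=cv2.INTER_CUBIC))
b=fit([('wrist',304,302,(.158,-.012,z)),('wrist',304,345,(.158,.012,z)),('wrist',29,294,(.012,-.012,z)),('wrist',33,160,(.012,-.078,z))],[.47,.06,.51])
```

```text
[0.4758 0.0579 0.526 ] [[6.9, 1.3], [6.3, -0.0], [-0.4, 0.3], [-1.9, -5.1]]
```

View pics/t5c.png

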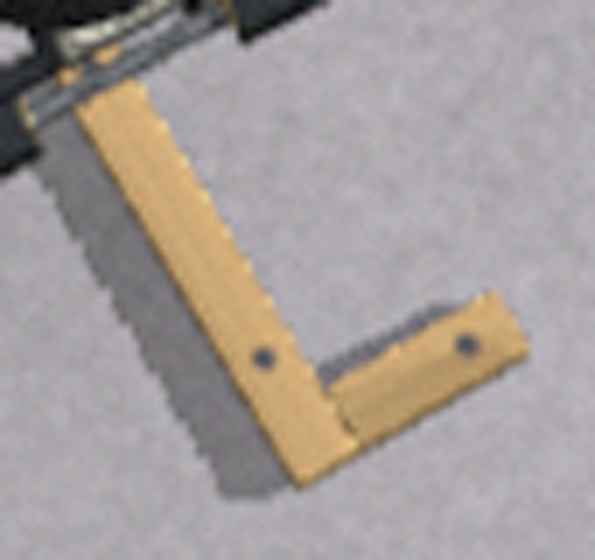

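View pics/s5c.png

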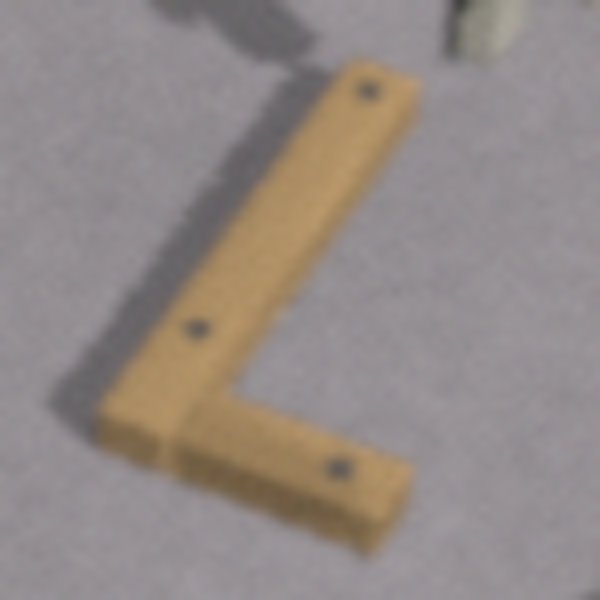

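Run:
```python
from fit import *
CT['wrist']=camT('wrist'); z=.018
T=lambda x,y,l:('top',190+y/7,290+x/7,l)
S=lambda x,y,l:('side',220+y/8,285+x/8,l)
b=fit([('wrist',29,294,(.012,-.012,z)),('wrist',304,302,(.158,-.012,z)),('wrist',304,345,(.158,.012,z)),
 T(325,395,(.012,-.012,z)),T(303,485,(-.012,.012,z)),T(492,292,(.012,-.078,z)),T(528,350,(-.012,-.078,z)),
 S(345,62,(.158,.012,z)),S(420,80,(.158,-.012,z)),S(100,415,(-.012,.012,z)),S(410,465,(.012,-.078,z)),S(370,515,(-.012,-.078,z))],[.47,.06,.51])
u=np.array([np.cos(b[2]),np.sin(b[2])]); gp=b[:2]+.033*u; print(gp)
goal(*gp,.1,b[2]+np.pi/2)
```

```text
[0.4725 0.0558 0.5246] [[-9.6, -0.4], [0.8, 0.4], [0.2, -0.8], [-1.7, -0.5], [-0.4, -1.1], [-1.2, 0.3], [-0.6, 0.5], [-1.5, -0.5], [-0.6, -1.1], [-1.3, -2.2], [-0.6, -1.0], [0.1, -0.5]]
[0.50109736 0.07233024]
t 12.23 grasp [0.5923 0.1245 0.0785] h 2.0807 xt [-1.3e-03 -7.0e-04 -1.0e+00] w 0.0616 F [ 0.6 -0.1 -0.6] q6 -1.59
ax units -0.14 | tx ty tz units (after turn) -0.86 4.2 0.02
```

>>> {"fn": "play_rows", "kwargs": {
  "steps": [
    {"gripper": 0.7, "tx": 0, "ty": 0, "tz": 0.02, "ax": -0.14, "ay": 0, "az": 0},
    {"gripper": 0.7, "tx": 0, "ty": 0.7, "tz": 0, "ax": 0, "ay": 0, "az": 0},
    {"gripper": 0.7, "tx": 0, "ty": 0.7, "tz": 0, "ax": 0, "ay": 0, "az": 0},
    {"gripper": 0.7, "tx": 0, "ty": 0.7, "tz": 0, "ax": 0, "ay": 0, "az": 0},
    {"gripper": 0.7, "tx": 0, "ty": 0.7, "tz": 0, "ax": 0, "ay": 0, "az": 0},
    {"gripper": 0.7, "tx": 0, "ty": 0.7, "tz": 0, "ax": 0, "ay": 0, "az": 0},
    {"gripper": 0.7, "tx": 0, "ty": 0.7, "tz": 0, "ax": 0, "ay": 0, "az": 0},
    {"gripper": 0.7, "tx": 0, "ty": 0, "tz": 0, "ax": 0, "ay": 0, "az": 0},
    {"gripper": 0.7, "tx": 0, "ty": 0, "tz": 0, "ax": 0, "ay": 0, "az": 0}
  ]
}}

```text
t: 12.98
eef_pos: [0.5011, 0.0723, 0.2386]
ee_rot: [-1.792, 1.571, 0.304]
force: [0.4, -0.0, -0.1]
width: 0.0613
```

Run:
```python
from h import *
goal(.5011,.0723,.0218,.5246+np.pi/2)
im=optics.grab_frame('wrist'); save('w6',im)
```

```text
t 12.98 grasp [0.5011 0.0723 0.0796] h 2.0961 xt [ 1.e-04  0.e+00 -1.e+00] w 0.0613 F [ 0.4 -0.  -0.1] q6 -1.58
ax units 0.01 | tx ty tz units (after turn) 2.31 0.0 -0.0
```

View pics/w6.png

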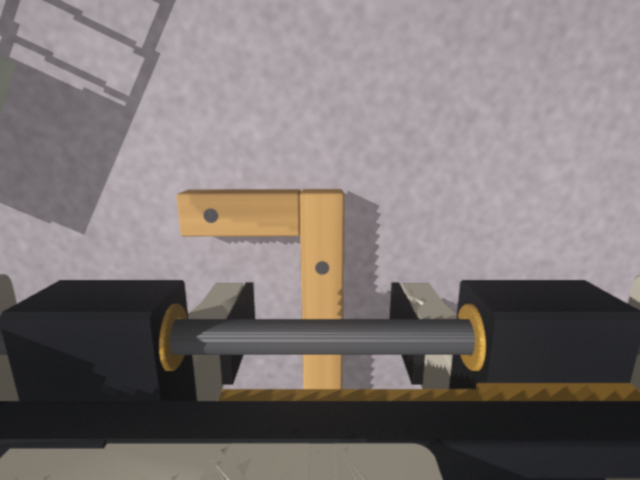

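The gripper is centred over the arm, clear of the short arm. I'll descend and grip.

>>> {"fn": "play_rows", "kwargs": {
  "steps": [
    {"gripper": 0.7, "tx": 0.5, "ty": 0, "tz": 0, "ax": 0, "ay": 0, "az": 0},
    {"gripper": 0.7, "tx": 0.5, "ty": 0, "tz": 0, "ax": 0, "ay": 0, "az": 0},
    {"gripper": 0.7, "tx": 0.5, "ty": 0, "tz": 0, "ax": 0, "ay": 0, "az": 0},
    {"gripper": 0.7, "tx": 0.5, "ty": 0, "tz": 0, "ax": 0, "ay": 0, "az": 0},
    {"gripper": 0.7, "tx": 0.3, "ty": 0, "tz": 0, "ax": 0, "ay": 0, "az": 0},
    {"gripper": 0.7, "tx": 0, "ty": 0, "tz": 0, "ax": 0, "ay": 0, "az": 0},
    {"gripper": 0.7, "tx": 0, "ty": 0, "tz": 0, "ax": 0, "ay": 0, "az": 0},
    {"gripper": 0.1, "tx": 0, "ty": 0, "tz": 0, "ax": 0, "ay": 0, "az": 0},
    {"gripper": 0.1, "tx": 0, "ty": 0, "tz": 0, "ax": 0, "ay": 0, "az": 0},
    {"gripper": 0.1, "tx": 0, "ty": 0, "tz": 0, "ax": 0, "ay": 0, "az": 0},
    {"gripper": 0.1, "tx": 0, "ty": 0, "tz": 0, "ax": 0, "ay": 0, "az": 0},
    {"gripper": 0.1, "tx": 0, "ty": 0, "tz": 0, "ax": 0, "ay": 0, "az": 0},
    {"gripper": 0.1, "tx": 0, "ty": 0, "tz": 0, "ax": 0, "ay": 0, "az": 0},
    {"gripper": 0.1, "tx": 0, "ty": 0, "tz": 0, "ax": 0, "ay": 0, "az": 0},
    {"gripper": 0.1, "tx": 0, "ty": 0, "tz": 0, "ax": 0, "ay": 0, "az": 0}
  ]
}}

```text
t: 14.28
eef_pos: [0.5016, 0.0726, 0.1811]
ee_rot: [-1.83, 1.571, 0.265]
force: [-0.6, 0.2, 3.0]
width: 0.0235
```

Run:
```python
from h import *
r=np.array([.6234,.2711]);u=np.array([np.cos(.5131),np.sin(.5131)]);v=np.array([-u[1],u[0]])
s,T,g,h=now(); 
for xe in (-.015,.088):
    gp=r+(xe-.158+.033)*u-.004*v; print(gp); goal(*gp,.0218,.5131+np.pi/2)
```

```text
[0.50339175 0.19889184]
t 14.28 grasp [0.5016 0.0726 0.0221] h 2.0956 xt [ 2.e-04  1.e-04 -1.e+00] w 0.0235 F [-0.6  0.2  3. ] q6 -1.58
ax units 0.11 | tx ty tz units (after turn) 0.01 -2.54 4.37
[0.59312812 0.24945252]
t 14.28 grasp [0.5016 0.0726 0.0221] h 2.0956 xt [ 2.e-04  1.e-04 -1.e+00] w 0.0235 F [-0.6  0.2  3. ] q6 -1.58
ax units 0.11 | tx ty tz units (after turn) 0.01 -6.66 4.37
```

>>> {"fn": "play_rows", "kwargs": {
  "steps": [
    {"gripper": 0.1, "tx": -0.1, "ty": 0, "tz": 0, "ax": 0.11, "ay": 0, "az": 0},
    {"gripper": 0.1, "tx": 0, "ty": -0.1, "tz": 0.3, "ax": 0, "ay": 0, "az": 0},
    {"gripper": 0.1, "tx": 0, "ty": -0.3, "tz": 0.6, "ax": 0, "ay": 0, "az": 0},
    {"gripper": 0.1, "tx": 0, "ty": -0.3, "tz": 0.6, "ax": 0, "ay": 0, "az": 0},
    {"gripper": 0.1, "tx": 0, "ty": -0.3, "tz": 0.6, "ax": 0, "ay": 0, "az": 0},
    {"gripper": 0.1, "tx": 0, "ty": -0.3, "tz": 0.6, "ax": 0, "ay": 0, "az": 0},
    {"gripper": 0.1, "tx": 0, "ty": -0.3, "tz": 0.6, "ax": 0, "ay": 0, "az": 0},
    {"gripper": 0.1, "tx": 0, "ty": -0.3, "tz": 0.6, "ax": 0, "ay": 0, "az": 0},
    {"gripper": 0.1, "tx": 0, "ty": -0.3, "tz": 0.47, "ax": 0, "ay": 0, "az": 0},
    {"gripper": 0.1, "tx": 0, "ty": -0.3, "tz": 0, "ax": 0, "ay": 0, "az": 0},
    {"gripper": 0.1, "tx": 0, "ty": 0, "tz": 0, "ax": 0, "ay": 0, "az": 0},
    {"gripper": 0.1, "tx": 0, "ty": 0, "tz": 0, "ax": 0, "ay": 0, "az": 0}
  ]
}}

```text
t: 15.28
eef_pos: [0.5025, 0.1985, 0.1832]
ee_rot: [1.639, 1.57, -2.561]
force: [0.2, -0.3, -1.3]
width: 0.0239
```

Run:
```python
from h import *
r=np.array([.6234,.2711]);u=np.array([np.cos(.5131),np.sin(.5131)]);v=np.array([-u[1],u[0]])
gp=r+(.088-.125)*u-.004*v; goal(*gp,.0221,.5131+np.pi/2)
im=optics.grab_frame('side'); save('s7',cv2.resize(im[120:260,240:400],None,fx=5,fy=4.2,interpolation=cv2.INTER_CUBIC))
im=optics.grab_frame('top'); save('t7',cv2.resize(im[120:260,165:325],None,fx=4.2,fy=4.2,interpolation=cv2.INTER_CUBIC))
```

```text
t 15.28 grasp [0.5024 0.1985 0.0242] h 2.0839 xt [-4.e-04 -2.e-04 -1.e+00] w 0.0239 F [ 0.2 -0.3 -1.3] q6 -1.8
ax units 0.0 | tx ty tz units (after turn) 0.08 -4.16 -0.0
```

View pics/s7.png

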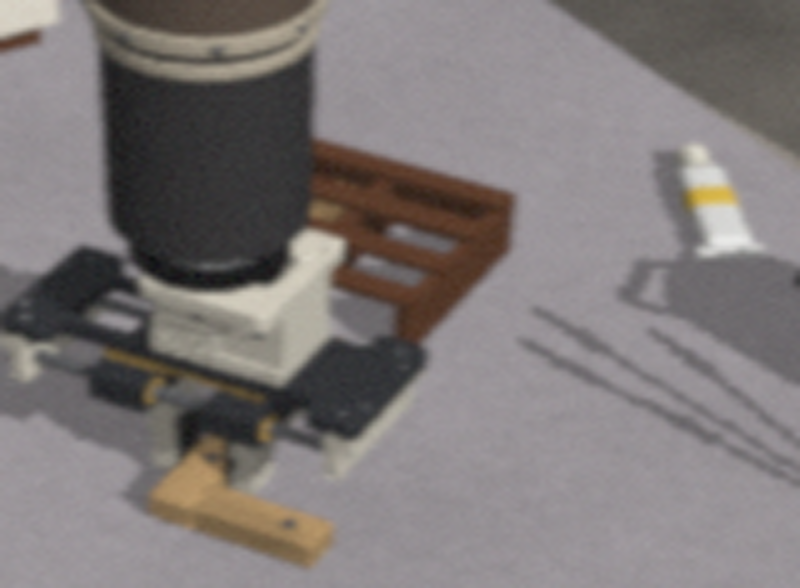

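View pics/t7.png

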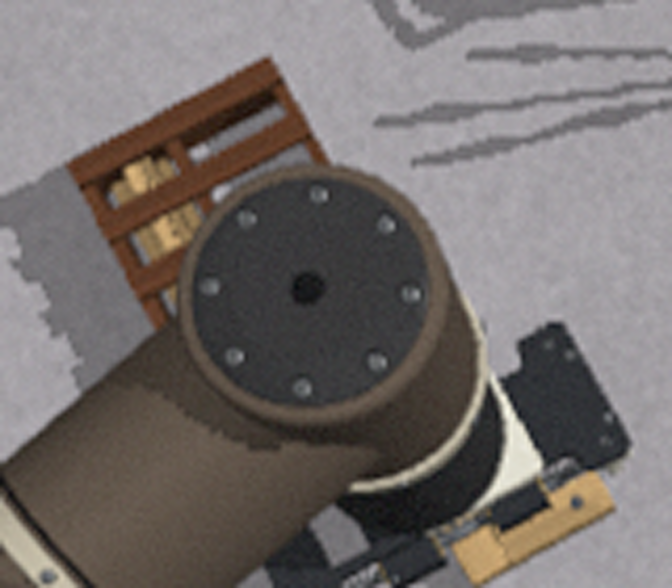

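The bay mouth and long end are hidden by the wrist, so alignment rests on the fitted poses, with about 18 mm of play each side. I'll advance in two steps and watch the force.

>>> {"fn": "play_rows", "kwargs": {
  "steps": [
    {"gripper": 0.1, "tx": 0, "ty": -0.2, "tz": 0, "ax": 0, "ay": 0, "az": 0},
    {"gripper": 0.1, "tx": 0, "ty": -0.3, "tz": 0, "ax": 0, "ay": 0, "az": 0},
    {"gripper": 0.1, "tx": 0, "ty": -0.3, "tz": 0, "ax": 0, "ay": 0, "az": 0},
    {"gripper": 0.1, "tx": 0, "ty": -0.3, "tz": 0, "ax": 0, "ay": 0, "az": 0},
    {"gripper": 0.1, "tx": 0, "ty": -0.3, "tz": 0, "ax": 0, "ay": 0, "az": 0},
    {"gripper": 0.1, "tx": 0, "ty": 0, "tz": 0, "ax": 0, "ay": 0, "az": 0}
  ]
}}

```text
t: 15.88
eef_pos: [0.5345, 0.2166, 0.1834]
ee_rot: [-1.632, 1.57, 0.452]
force: [0.9, 0.1, -0.8]
width: 0.0237
```

Run:
```python
from h import *
r=np.array([.6234,.2711]);u=np.array([np.cos(.5131),np.sin(.5131)]);v=np.array([-u[1],u[0]])
gp=r+(.088-.125)*u-.004*v; goal(*gp,.0221,.5131+np.pi/2)
im=optics.grab_frame('wrist'); save('w8',im)
im=optics.grab_frame('side'); save('s8',cv2.resize(im[120:260,240:400],None,fx=5,fy=4.2,interpolation=cv2.INTER_CUBIC))
```

```text
t 15.88 grasp [0.5347 0.2167 0.0244] h 2.0841 xt [ 1.1e-03  5.0e-04 -1.0e+00] w 0.0237 F [ 0.9  0.1 -0.8] q6 -1.78
ax units 0.0 | tx ty tz units (after turn) 0.09 -2.68 -0.01
```

View pics/s8.png

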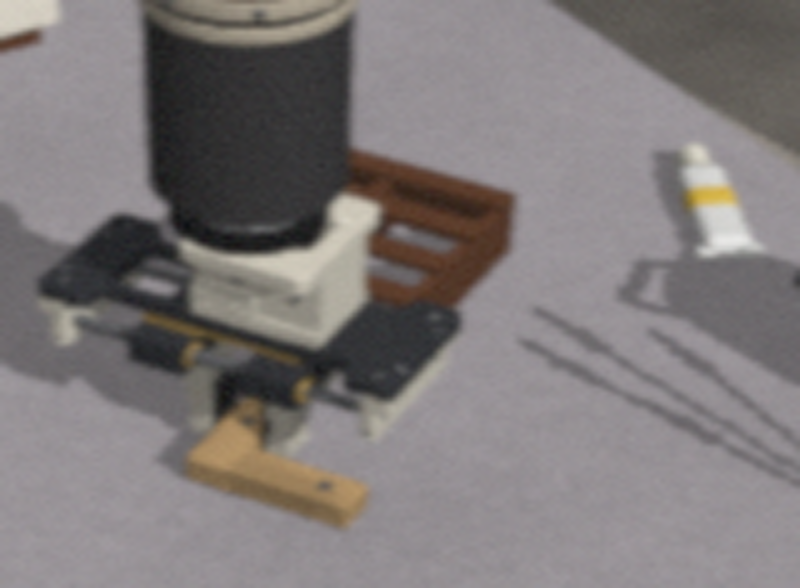

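The long end should now be about 20 mm inside with no contact force. I'll continue.

>>> {"fn": "play_rows", "kwargs": {
  "steps": [
    {"gripper": 0.1, "tx": 0, "ty": -0.2, "tz": 0, "ax": 0, "ay": 0, "az": 0},
    {"gripper": 0.1, "tx": 0, "ty": -0.3, "tz": 0, "ax": 0, "ay": 0, "az": 0},
    {"gripper": 0.1, "tx": 0, "ty": -0.3, "tz": 0, "ax": 0, "ay": 0, "az": 0},
    {"gripper": 0.1, "tx": 0, "ty": -0.3, "tz": 0, "ax": 0, "ay": 0, "az": 0},
    {"gripper": 0.1, "tx": 0, "ty": -0.3, "tz": 0, "ax": 0, "ay": 0, "az": 0},
    {"gripper": 0.1, "tx": 0, "ty": 0, "tz": 0, "ax": 0, "ay": 0, "az": 0}
  ]
}}

```text
t: 16.48
eef_pos: [0.5649, 0.2338, 0.1834]
ee_rot: [-1.688, 1.57, 0.397]
force: [0.6, 0.6, -1.5]
width: 0.0239
```

>>> {"fn": "play_rows", "kwargs": {
  "steps": [
    {"gripper": 0.1, "tx": 0, "ty": -0.3, "tz": 0, "ax": 0, "ay": 0, "az": 0},
    {"gripper": 0.1, "tx": 0, "ty": -0.3, "tz": 0, "ax": 0, "ay": 0, "az": 0},
    {"gripper": 0.1, "tx": 0, "ty": -0.3, "tz": 0, "ax": 0, "ay": 0, "az": 0},
    {"gripper": 0.1, "tx": 0, "ty": -0.25, "tz": 0, "ax": 0, "ay": 0, "az": 0},
    {"gripper": 0.1, "tx": 0.05, "ty": 0, "tz": 0, "ax": 0, "ay": 0, "az": 0},
    {"gripper": 0.1, "tx": 0.04, "ty": 0, "tz": 0, "ax": 0, "ay": 0, "az": 0},
    {"gripper": 0.1, "tx": 0, "ty": 0, "tz": 0, "ax": 0, "ay": 0, "az": 0}
  ]
}}

```text
t: 17.07
eef_pos: [0.5884, 0.247, 0.1812]
ee_rot: [-1.554, 1.571, 0.53]
force: [0.4, -0.0, -0.3]
width: 0.0239
```

Run:
```python
from h import *
r=np.array([.6234,.2711]);u=np.array([np.cos(.5131),np.sin(.5131)]);v=np.array([-u[1],u[0]])
gp=r+(.088-.125)*u-.004*v; goal(*gp,.0221,.5131+np.pi/2)
im=optics.grab_frame('wrist'); save('w8b',im)
im=optics.grab_frame('side'); save('s9',cv2.resize(im[120:260,240:400],None,fx=5,fy=4.2,interpolation=cv2.INTER_CUBIC))
```

```text
t 17.07 grasp [0.5885 0.247  0.0222] h 2.084 xt [ 2.e-04  1.e-04 -1.e+00] w 0.0239 F [ 0.4 -0.  -0.3] q6 -1.76
ax units 0.0 | tx ty tz units (after turn) 0.0 -0.21 -0.01
```

View pics/s9.png

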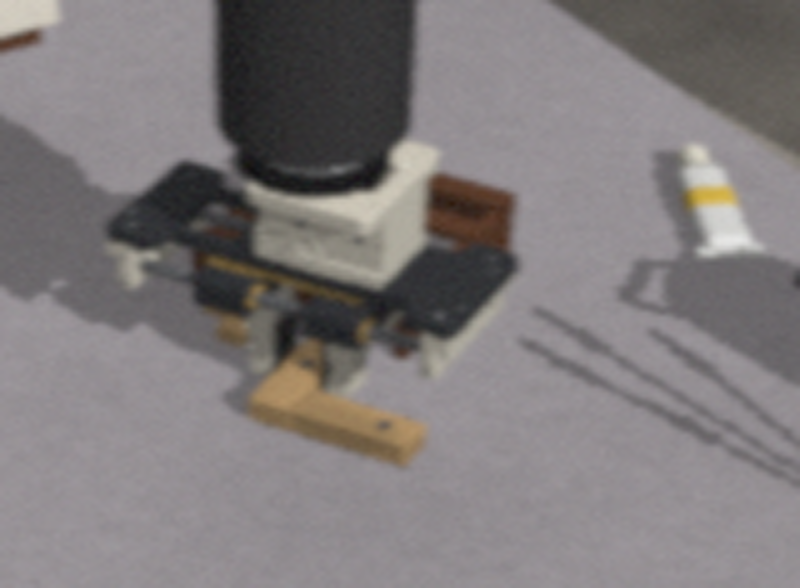

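View pics/w8b.png

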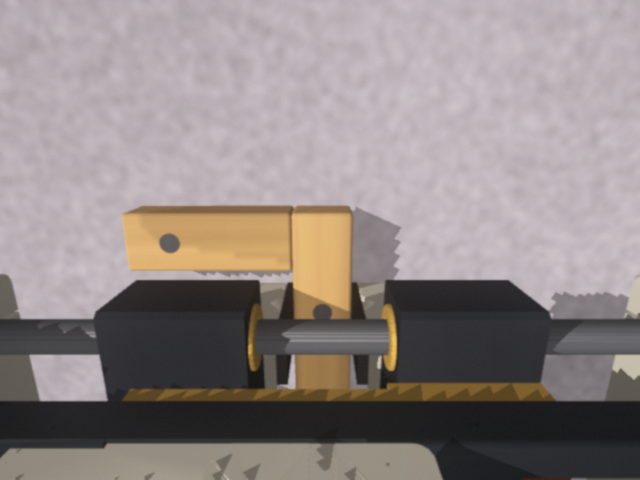

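The end is about 83 mm in and nothing is touching. I'll advance 5 mm more, then open only a little because the laths are close, and lift.

>>> {"fn": "play_rows", "kwargs": {
  "steps": [
    {"gripper": 0.1, "tx": 0, "ty": -0.2, "tz": 0, "ax": 0, "ay": 0, "az": 0},
    {"gripper": 0.1, "tx": 0.02, "ty": 0, "tz": 0, "ax": 0, "ay": 0, "az": 0},
    {"gripper": 0.1, "tx": 0, "ty": 0, "tz": 0, "ax": 0, "ay": 0, "az": 0},
    {"gripper": 0.37, "tx": 0, "ty": 0, "tz": 0, "ax": 0, "ay": 0, "az": 0},
    {"gripper": 0.37, "tx": 0, "ty": 0, "tz": 0, "ax": 0, "ay": 0, "az": 0},
    {"gripper": 0.37, "tx": 0, "ty": 0, "tz": 0, "ax": 0, "ay": 0, "az": 0},
    {"gripper": 0.37, "tx": 0, "ty": 0, "tz": 0, "ax": 0, "ay": 0, "az": 0},
    {"gripper": 0.37, "tx": 0, "ty": 0, "tz": 0, "ax": 0, "ay": 0, "az": 0}
  ]
}}

```text
t: 17.83
eef_pos: [0.5927, 0.2494, 0.1805]
ee_rot: [1.704, 1.571, -2.495]
force: [0.2, 0.6, -0.6]
width: 0.0322
```

Run:
```python
from h import *
r=np.array([.6234,.2711]);u=np.array([np.cos(.5131),np.sin(.5131)]);v=np.array([-u[1],u[0]])
gp=r+(.088-.125)*u-.004*v; goal(*gp,.0221,.5131+np.pi/2)
save('w9',optics.grab_frame('wrist'))
```

```text
t 17.83 grasp [0.5927 0.2494 0.0215] h 2.0839 xt [-2.e-04 -1.e-04 -1.e+00] w 0.0322 F [ 0.2  0.6 -0.6] q6 -1.76
ax units -0.0 | tx ty tz units (after turn) -0.02 -0.02 -0.01
```

View pics/w9.png

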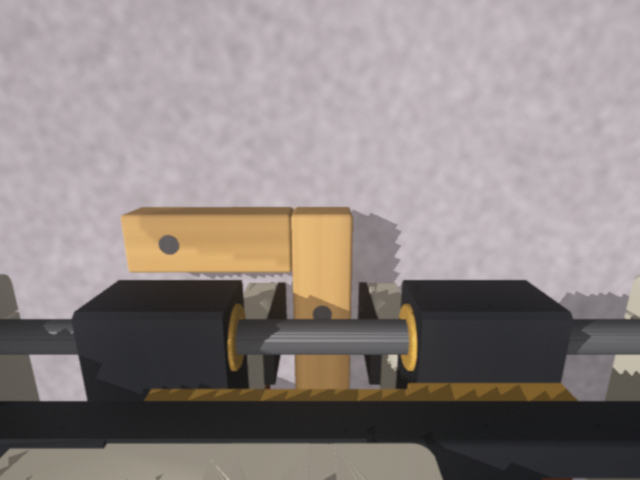

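The fingers are free on both sides. I'll lift straight up, then back off to clear the view.

>>> {"fn": "play_rows", "kwargs": {
  "steps": [
    {"gripper": 0.37, "tx": -0.3, "ty": 0, "tz": 0, "ax": 0, "ay": 0, "az": 0},
    {"gripper": 0.37, "tx": -0.5, "ty": 0, "tz": 0, "ax": 0, "ay": 0, "az": 0},
    {"gripper": 0.37, "tx": -0.7, "ty": 0, "tz": 0, "ax": 0, "ay": 0, "az": 0},
    {"gripper": 0.37, "tx": -0.8, "ty": 0, "tz": 0, "ax": 0, "ay": 0, "az": 0},
    {"gripper": 0.37, "tx": -0.8, "ty": 0, "tz": 0, "ax": 0, "ay": 0, "az": 0},
    {"gripper": 0.37, "tx": -0.8, "ty": 0, "tz": 0, "ax": 0, "ay": 0, "az": 0},
    {"gripper": 0.37, "tx": -0.8, "ty": 0, "tz": 0, "ax": 0, "ay": 0, "az": 0},
    {"gripper": 0.37, "tx": -0.8, "ty": 0, "tz": 0, "ax": 0, "ay": 0, "az": 0},
    {"gripper": 0.37, "tx": 0, "ty": 0.4, "tz": -0.8, "ax": 0, "ay": 0, "az": 0},
    {"gripper": 0.37, "tx": 0, "ty": 0.4, "tz": -0.8, "ax": 0, "ay": 0, "az": 0},
    {"gripper": 0.37, "tx": 0, "ty": 0.4, "tz": -0.8, "ax": 0, "ay": 0, "az": 0},
    {"gripper": 0.37, "tx": 0, "ty": 0.4, "tz": -0.8, "ax": 0, "ay": 0, "az": 0},
    {"gripper": 0.37, "tx": 0, "ty": 0.4, "tz": -0.8, "ax": 0, "ay": 0, "az": 0},
    {"gripper": 0.37, "tx": 0, "ty": 0.4, "tz": -0.8, "ax": 0, "ay": 0, "az": 0},
    {"gripper": 0.37, "tx": 0, "ty": 0.4, "tz": -0.8, "ax": 0, "ay": 0, "az": 0},
    {"gripper": 0.37, "tx": 0, "ty": 0.4, "tz": -0.8, "ax": 0, "ay": 0, "az": 0},
    {"gripper": 0.37, "tx": 0, "ty": 0.4, "tz": -0.8, "ax": 0, "ay": 0, "az": 0},
    {"gripper": 0.37, "tx": 0, "ty": 0, "tz": 0, "ax": 0, "ay": 0, "az": 0}
  ]
}}

```text
t: 19.38
eef_pos: [0.6025, 0.0454, 0.3197]
ee_rot: [-2.124, 1.57, -0.042]
force: [0.4, 0.3, 0.1]
width: 0.0324
```

Run:
```python
from h import *
s,T,g,h=now(); print(s['t'],g.round(3),s['force'].round(1))
im=optics.grab_frame('side'); save('s10',cv2.resize(im[130:250,240:400],None,fx=5,fy=5,interpolation=cv2.INTER_CUBIC)); save('s10full',im)
for q in ('bracket','long_end','short_end','rack','brush_jar'):
    for r in finder.pinpoint(q,'side')[:2]: print(q,np.round(r['location'],1),round(r['confidence'],2),px2w('side',*r['location'],.009 if 'end' in q else 0).round(4))
im=optics.grab_frame('top'); save('t10',cv2.resize(im[120:260,165:325],None,fx=4.2,fy=4.2,interpolation=cv2.INTER_CUBIC))
```

```text
19.3833 [0.603 0.045 0.161] [0.4 0.3 0.1]
bracket [217.2 297.7] 0.83 [ 0.5686  0.2295 -0.    ]
long_end [179.  325.6] 0.66 [0.7112 0.314  0.009 ]
long_end [330.6 337.6] 0.59 [ 0.4455 -0.1259  0.009 ]
short_end [223.4 322.2] 0.75 [0.6034 0.1691 0.009 ]
rack [278.2 178. ] 0.93 [0.2237 0.1947 0.    ]
rack [201.6 308.6] 0.82 [0.6258 0.2668 0.    ]
brush_jar [267.3 455. ] 0.66 [ 0.7916 -0.1143  0.    ]
```

View pics/s10.png

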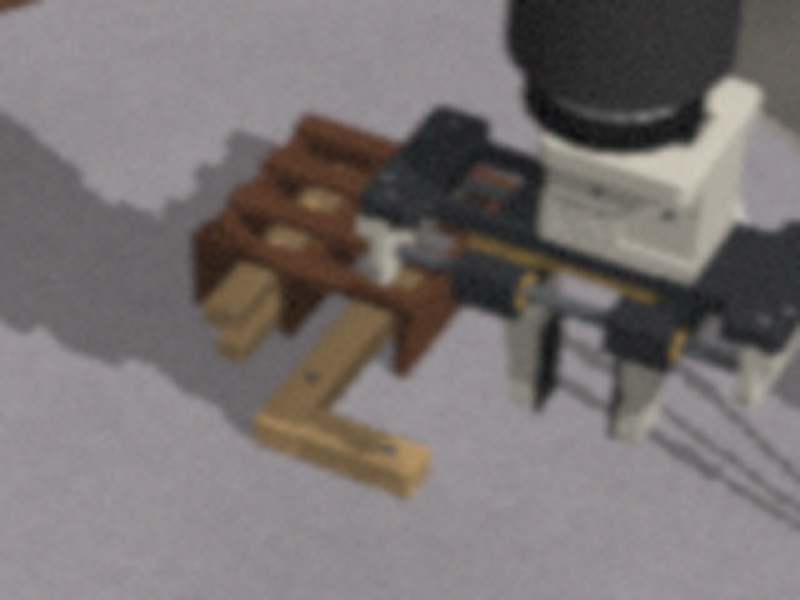

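View pics/t10.png

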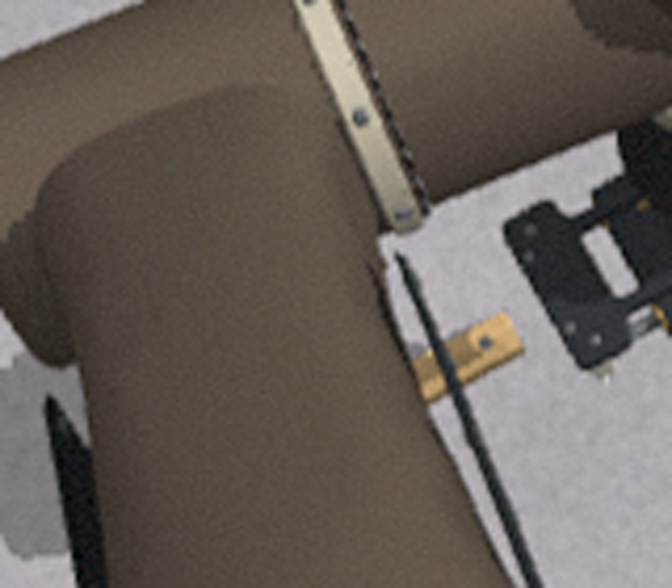

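Run:
```python
from fit import *
S=lambda x,y,l:('side',130+y/5,240+x/5,l); z=.018
b=fit([S(258,420,(-.012,.012,z)),S(430,452,(.012,-.078,z)),S(408,497,(-.012,-.078,0)),S(322,405,(.012,-.012,z))],[.56,.23,.51])
r=np.array([.6234,.2711]);c,s=np.cos(.5131),np.sin(.5131);Q=np.array([[c,s],[-s,c]])
e=b[:2]+.158*np.array([np.cos(b[2]),np.sin(b[2])])
print('origin rack',Q@(b[:2]-r),'end',Q@(e-r))
print(telemetry.get_state()['force'].round(1)); job_done()
```

```text
[0.5678 0.2292 0.4762] [[-0.9, -0.6], [-0.3, 0.8], [1.5, 0.2], [0.0, -0.4]]
origin rack [-0.06901673 -0.00920879] end [ 0.0888758  -0.01503536]
[-0.1 -0.1 -0.3]
the job is handed in; nothing more can be done
```

The bracket is in the rack's empty bay, lying flat and released, and I handed the job in at about 20 s of the 62 s allowed.

**What I did:**
- I gripped the bracket near the end of its long arm and drew it out 39 mm. I then turned it about 88° clockwise around the post, with about 10 mm planned clearance.
- I pulled the short arm out through the opening, laid the bracket flat on the open table and let it go.
- I gripped it again near the short arm and slid the long arm into the dark-wood rack's bay.

**Last checks, from the side camera:**
- The end of the long arm is about 89 mm inside the mouth and 15 mm or less off the bay's middle line.
- The corner is about 69 mm outside the mouth.
- The gripper is clear of everything and the measured force is near zero.
- The jar came out about 9 mm from its first reading. Nothing went near it, and its confidence was lower this time (0.66, against 0.94), so I put that down to noise.

**What disagreed or could not be seen:**
- The arm blocked the top view at the end, so the final position comes from the side camera alone.
- The long end itself is hidden under the slats. The side-view fit of the visible corners gave a heading about 2° off the other measurements. That is well within tolerance.
- The network's "long_end" point also came up once near the guard, which is clearly a false report.
- My first three move calls were refused because rows had left out some values. Nothing moved.

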